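# Load the finishing tub, wind its cover shut and lock it

### The job

Load the blue finishing tub for its next run: first put every chain link lying on the red bench into the yellow tote with the links already in it, then carry the tote by its bar and tip the links over its low lip into the tub, seeing that all of them end up in the tub. Stand the empty tote upright back on its black mat, wind the crank clockwise (about two full turns) until it stops and the clear cover is fully shut, and only then turn the red lock knob clockwise to its end stop. Do not disturb the other things on the bench.

Things in the scene. Friction and masses are not known exactly. Their poses are not given: they have to be found in the camera images.
- T1: steel chain link, a rounded block lying flat: 62 mm long (its x), 30 mm wide (its y; straight-sided over the middle 32 mm, round bosses beyond, 20 mm wide at the tips), 22 mm tall, 60 g; origin at the centre of its underside. Starts in the tote.
- T2: steel chain link, a rounded block lying flat: 62 mm long (its x), 30 mm wide (its y; straight-sided over the middle 32 mm, round bosses beyond, 20 mm wide at the tips), 22 mm tall, 60 g; origin at the centre of its underside. Starts in the tote.
- L1: steel chain link, a rounded block lying flat: 62 mm long (its x), 30 mm wide (its y; straight-sided over the middle 32 mm, round bosses beyond, 20 mm wide at the tips), 22 mm tall, 60 g; origin at the centre of its underside. May start on the bench; None if absent in this run.
- L2: steel chain link, a rounded block lying flat: 62 mm long (its x), 30 mm wide (its y; straight-sided over the middle 32 mm, round bosses beyond, 20 mm wide at the tips), 22 mm tall, 60 g; origin at the centre of its underside. May start on the bench; None if absent in this run.
- L3: steel chain link, a rounded block lying flat: 62 mm long (its x), 30 mm wide (its y; straight-sided over the middle 32 mm, round bosses beyond, 20 mm wide at the tips), 22 mm tall, 60 g; origin at the centre of its underside. May start on the bench; None if absent in this run.
- L4: steel chain link, a rounded block lying flat: 62 mm long (its x), 30 mm wide (its y; straight-sided over the middle 32 mm, round bosses beyond, 20 mm wide at the tips), 22 mm tall, 60 g; origin at the centre of its underside. May start on the bench; None if absent in this run.
- tote: yellow scoop tote, 150 mm (its x) by 175 mm (its y), 250 g; origin at the underside, under the handle bar. Floor 4 mm thick. Walls 45 mm high at x = -75 and +75 and at y = -85; the +y side has no wall but a ramp that rises from the floor at y = +35 to a 22 mm high pouring lip at y = +90.
- tote_bar (a point): middle of the tote's handle bar, 88 mm above the tote's underside; the tote's axes. The black bar runs along x above y = 0: 16 mm thick (y), 20 mm tall, from 78 to 98 mm above the underside, on upright posts at x = -73 and +73.
- mat: thin black rubber mat on which the tote stands, 200 mm (x) by 220 mm (y) by 3 mm; fixed; origin at the centre of its underside. The tote starts on it, roughly centred, axes roughly alike.
- tub_mouth (a point): centre of the square mouth of the blue tub, at rim height, 110 mm above the bench. Inside 234 x 234 mm, 92 mm deep, walls 6 mm. Axes of the machine: the cover comes from the +y side and slides to -y; two rails, 118 mm above the bench, run along y at x = -131 and +131 mm, from y = -123 to +377 mm.
- tub_floor (a point): centre of the tub's inner floor, 18 mm above the bench; axes of the machine
- crank_axis (a point): point on the vertical axis of the crank, 150 mm above the bench, level with the middle of its grip. The grey gearbox under it is 140 x 130 mm and 98 mm tall.
- crank_grip (a point): middle of the crank's orange upright grip, 65 mm from the axis, 150 mm above the bench; x points radially outward from the axis. The grip is a flat paddle fixed to the crank arm: 36 mm long radially (x), 16 mm thick (y), from 121 to 167 mm above the bench; the steel crank arm below it is 20 mm wide, its top 121 mm above the bench.
- crank (a joint): crank angle, rad: grows clockwise seen from above, stop at 13.8 (cover shut); starts between 0 and 1.2. It stays where it is left. Each rad moves the cover 17.8 mm.
- cover_edge (a point): middle of the leading edge of the clear, yellow-edged sliding cover (250 x 244 x 5 mm, top 124 mm above the bench); at the tub's -y wall when shut
- lock_grip (a point): centre of the bar of the red lock knob, 138 mm above the bench, on the knob's vertical axis. The bar is 46 mm long (along the point's x), 14 mm thick, its top 145 mm and its foot 113 mm above the bench.
- lock (a joint): lock knob angle, rad: grows clockwise seen from above, end stop at 2.0; starts between 0 and 0.6. It stays where it is left.
- water: blue-labelled water bottle, 70 mm wide, 220 mm tall; a bystander, leave alone
- oilcan: tin can, 80 mm wide, 110 mm tall; a bystander, leave alone
- spanner: spanner, 180 mm long, lying; a bystander, leave alone
Things that resemble listed ones, but are neither listed nor needed, are in the scene too. Leave any brown look-alike of the L2 alone.

How it is judged:
On the way, in this order (a step that is already met when the one before it is completed fails the run):
1. every link is in the tote (x of T1 in the frame of tote between -0.08 and 0.08 m and y of T1 in the frame of tote between -0.095 and 0.095 m and z of T1 in the frame of tote between -0.005 and 0.075 m and x of T2 in the frame of tote between -0.08 and 0.08 m and y of T2 in the frame of tote between -0.095 and 0.095 m and z of T2 in the frame of tote between -0.005 and 0.075 m and x of L1 in the frame of tote between -0.08 and 0.08 m and y of L1 in the frame of tote between -0.095 and 0.095 m and z of L1 in the frame of tote between -0.005 and 0.075 m and x of L2 in the frame of tote between -0.08 and 0.08 m and y of L2 in the frame of tote between -0.095 and 0.095 m and z of L2 in the frame of tote between -0.005 and 0.075 m and x of L3 in the frame of tote between -0.08 and 0.08 m and y of L3 in the frame of tote between -0.095 and 0.095 m and z of L3 in the frame of tote between -0.005 and 0.075 m and x of L4 in the frame of tote between -0.08 and 0.08 m and y of L4 in the frame of tote between -0.095 and 0.095 m and z of L4 in the frame of tote between -0.005 and 0.075 m), for 0.2 s.
2. the tote is tipped over the tub (angle between tote's own z axis and vertical above 0.3 rad and horizontal distance between tote_bar and tub_mouth below 0.18 m and height (world z) of tote_bar above 0.13 m).
3. every link is in the tub (x of T1 in the frame of tub_floor between -0.12 and 0.12 m and y of T1 in the frame of tub_floor between -0.12 and 0.12 m and z of T1 in the frame of tub_floor between -0.01 and 0.095 m and x of T2 in the frame of tub_floor between -0.12 and 0.12 m and y of T2 in the frame of tub_floor between -0.12 and 0.12 m and z of T2 in the frame of tub_floor between -0.01 and 0.095 m and x of L1 in the frame of tub_floor between -0.12 and 0.12 m and y of L1 in the frame of tub_floor between -0.12 and 0.12 m and z of L1 in the frame of tub_floor between -0.01 and 0.095 m and x of L2 in the frame of tub_floor between -0.12 and 0.12 m and y of L2 in the frame of tub_floor between -0.12 and 0.12 m and z of L2 in the frame of tub_floor between -0.01 and 0.095 m and x of L3 in the frame of tub_floor between -0.12 and 0.12 m and y of L3 in the frame of tub_floor between -0.12 and 0.12 m and z of L3 in the frame of tub_floor between -0.01 and 0.095 m and x of L4 in the frame of tub_floor between -0.12 and 0.12 m and y of L4 in the frame of tub_floor between -0.12 and 0.12 m and z of L4 in the frame of tub_floor between -0.01 and 0.095 m), for 0.2 s.
4. the crank is wound until the cover is shut (value of joint crank above 13.45 rad), for 0.2 s.
5. the lock knob is at its end stop (value of joint lock above 1.88 rad), for 0.2 s.
At the end, for the whole second after the job is handed in: Every link lies inside the tub below its rim; the crank is within 0.35 rad of its stop (cover shut to about 6 mm); the lock knob is within 0.12 rad of its end stop; the tote stands upright (within 6 degrees), at rest on its mat, its centre within 60 mm of the mat's centre (all of step 3 and value of joint crank above 13.45 rad and value of joint lock above 1.88 rad and angle between tote's own z axis and vertical below 0.1 rad and horizontal distance between tote and mat below 0.06 m and height (world z) of tote below 0.015 m and linear speed of tote below 0.03 m/s); the robot touches nothing.
It fails at once if a bystander on the bench is moved more than 40 mm (distance of any of water, oilcan, spanner from where it was at the start of the episode above 0.04 m).
Of L1, L2, L3, L4 only 1 to 3 are there at a start; the rules pass over those that are not, and their reading is None.
At some moment in a run one of L1, L2, L3, L4 may be knocked a few centimetres aside while the robot is not near it.
It also fails if it takes over 210 s, if anything falls off the work surface, if the arm or the gripper's body presses on something with over 40 N, if the wrist force passes 120 N, or if a joint passes its speed limit or range.

### The arm

A 6-joint arm with a two-finger parallel gripper is mounted at the origin on the work surface. World frame = base frame: x ahead of the robot, y to its left, z up, the work surface at z = 0. Lengths are in m, angles in rad, forces in N, time in s.
With the tool pointing down it reaches from about 0.25 to 0.725 m from the base axis. Payload 9.7 kg.
Tool frame: the origin (TCP) lies on the centre line of the jaws, within the pads' length; the fingertips stand 17 mm ahead of it and the grasp point (between the pads) lies 2 mm behind it; z points along the fingers, y is the line along which they close (so a half turn about z gives the same grasp; the last joint's range is limited). The gripper opens to 85 mm and grips with 20 to 120 N. Pads are 22 mm wide; open, the fingers measure 114 mm over their backs; the gripper's body (76 mm by 85 mm) begins 54 mm behind the grasp point. The pads swing forward as they close: fully open they stand 13 mm farther back than shut.
Start: joints at [1.306, 0.087, 0.176, 1.66, 0, 1.571], TCP at [0.144, 0.531, 0.248] pointing down, gripper open.
Joint ranges: [-3.13, 3.13], [-0.85, 1.81], [-1.15, 1.24], [-2.2, 2.28], [-1.44, 1.52], [-3.14, 3.14]. Speed limits (rad/s): [2.22, 2.22, 2.57, 3.14, 3.14, 3.14].

### API

Orientations are given as a unit quaternion [w, x, y, z].
In Python, from bench import robot, optics gives the robot as it stands.
- The arm moves only by the tool step_arm, never from a script. Its argument "increments" is a list of rows, each a list of 7 numbers: the turn, a rotation vector about the world's x, y, z as a fraction of full scale, then the shift along the world's x, y, z as a fraction of full scale, then the opening, from -1 (shut) to 1 (fully open). In form: [[wx, wy, wz, x, y, z, gripper], ...]. A call has 1 to 10 rows; each row is the pose to reach, as a shift and turn from the pose commanded when the call began, turning the shorter way round; what a row does not reach only later rows make up. Full scale, the value 1, is 300 mm for a shift and 2 pi rad for a turn. A row lasts 1/8 s, in which the tool goes at most 62.5 mm and 10.7 degrees, less where a joint would pass 70% of its speed; a pose out of reach is approached as far as the arm can. A call with a number of a shift or a turn outside -1 to 1 is refused whole. A call with a gripper value outside its range is refused whole. The fingers move at their own pace and stop on an object; the grip force is fixed at half the most. Time passes only in rows, so rows that repeat a pose let the fingers close. It gives the time, the measured TCP pose, the force, the opening and the grip force at its end, in the units of the state.
- robot.read_state(): the state, without advancing time (a new reading comes with each control period).
- optics.snapshot(name): name is "scene" or "top" or "wrist"; returns a dict with "color" (480x640x3 uint8, blue, green, red), "intrinsics" (3x3 intrinsics, pixels), "D" ([k1, k2, p1, p2, k3] as OpenCV has them; the pictures are not rectified), "rvec" (rotation vector, rad) and "tvec" (3), from world to camera coordinates, as OpenCV has them; the wrist camera has in their place "tool_from_camera" (4x4, takes a point from camera to tool coordinates, whose origin is the TCP and whose axes are the flange's). Camera axes: x right, y down, z forward; pixel columns grow to the right and rows downward; lengths in m; the calibration is good to about 2 mm. A picture is of the moment at which its call begins: read the wrist's pose just before it. There is no depth.
- robot.job_done(): hands the job in; it is judged then, once.
The state is a dict: "time": time; "joint_positions": joint angles; "qvel": joint speeds; "joint_torque": joint torques, N m; "ee_pos": TCP position; "tool_rot": TCP orientation; "ft_force": force on the tool from outside, world axes, zero at the start; "ft_torque": the same for the moment, N m; "grip_width": finger opening in m; "grip_force": force on a finger pad.
Only numpy, scipy, OpenCV 4.12 (cv2) and the standard library are available. Lean on these libraries where they do the work, as an engineer would, in place of code of your own. Each camera call takes 0.05 s, during which the arm holds its last target. There are 200 camera calls.

## Working session

There is one attempt and no reset: what is moved stays moved. The work goes in short steps, Python scripts to look and compute and a tool call to move; the robot and the scene stay as the last step left them, time stands still between calls to the robot, and variables do not carry over. Pictures are saved under pics/ and viewed, at most 14 in all, crops included, and the job is handed in when it is done.

Besides the shell and the picture viewer there is one more tool, called after ">>>" by a JSON object that holds its "op" and its "data". step_arm: Moves the arm, as the interface text tells. Its arguments: {"type":"object","properties":{"increments":{"type":"array"}},"required":["increments"]}

```bash
ls; mkdir -p pics; cat > h.py <<'E'
import numpy as np, cv2
from bench import robot, optics
def px2w(s,pts,z):
    p=cv2.undistortPoints(np.array(pts,float).reshape(-1,1,2),s['intrinsics'],np.array(s['D'],float)).reshape(-1,2)
    R=cv2.Rodrigues(np.array(s['rvec'],float))[0]; t=np.array(s['tvec'],float).ravel()
    C=-R.T@t; out=[]
    for a,zz in zip(p,np.broadcast_to(z,len(p))):
        d=R.T@np.array([a[0],a[1],1]); out.append(C+d*(zz-C[2])/d[2])
    return np.array(out)
def w2px(s,P):
    return cv2.projectPoints(np.array(P,float).reshape(-1,1,3),np.array(s['rvec'],float),np.array(s['tvec'],float),s['intrinsics'],np.array(s['D'],float))[0].reshape(-1,2)
E
python3 - <<'E'
from h import *
for n in ("scene","top"):
    s=optics.snapshot(n); cv2.imwrite(f"pics/{n}0.png",s['color'])
    R=cv2.Rodrigues(np.array(s['rvec'],float))[0]; print(n,-R.T@np.array(s['tvec']).ravel(), s['intrinsics'][0][0])
print(robot.read_state())
print(optics.snapshot("wrist")["tool_from_camera"])
E
```

```text
pics
scene [1.44443156 0.54346423 0.90980683] 520.302846871205
top [0.40901054 0.04674368 1.16339303] 496.0623455564828
{'time': 0.1, 'joint_positions': array([1.30602871e+00, 8.74088080e-02, 1.75199227e-01, 1.65982135e+00,
       2.63689511e-06, 1.57077510e+00]), 'qvel': array([ 0.00181463, -0.00185191,  0.00241296,  0.0011946 , -0.00057537,
       -0.00056925]), 'joint_torque': array([ 1.20830842e-03, -5.21559584e+01,  4.65652907e+01,  1.60856510e-02,
       -2.22184315e-05, -2.14281226e-05]), 'ee_pos': array([0.14387413, 0.53064299, 0.24764465]), 'tool_rot': array([-8.27958004e-05,  1.31986921e-01,  9.91251266e-01, -6.11726470e-04]), 'ft_force': array([ 0.24193463, -0.59480903, -0.20664178]), 'ft_torque': array([-0.01411268,  0.02695244,  0.03189183]), 'grip_force': 0.0, 'grip_width': 0.08524163133283948}
[[-6.63614107e-04 -9.59750266e-01 -2.80854030e-01  7.13327269e-02]
 [ 9.99999135e-01 -9.55855149e-04  9.03560829e-04  1.84560737e-05]
 [-1.13564852e-03 -2.80853188e-01  9.59750070e-01 -1.25674838e-01]
 [ 0.00000000e+00  0.00000000e+00  0.00000000e+00  1.00000000e+00]]
```

View pics/top0.png

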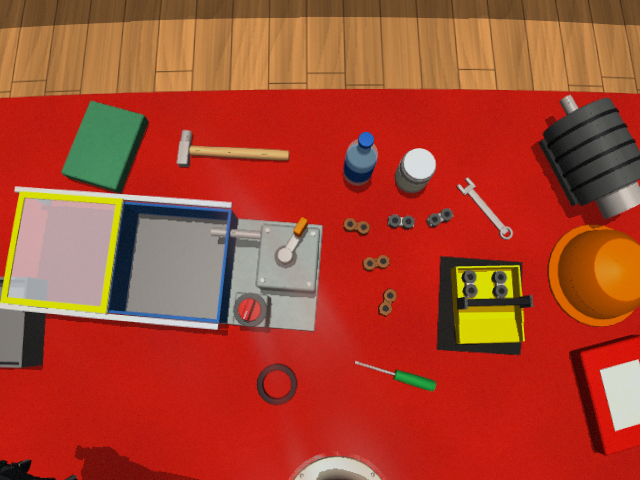

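View pics/scene0.png

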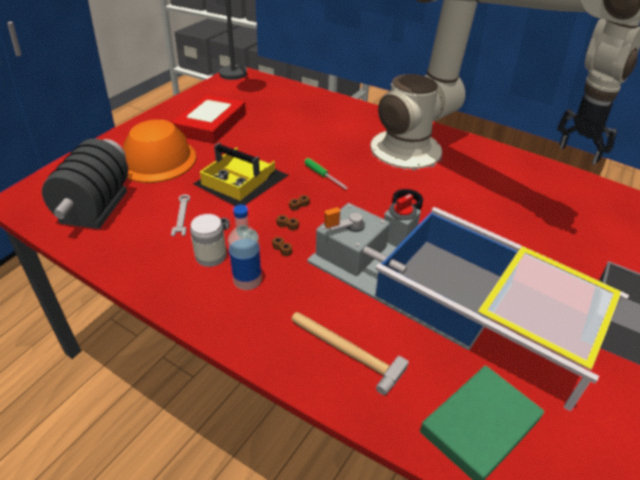

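The top picture shows:
- Steel links on the bench at (401,222) and (440,217), and T1/T2 in the tote at (470,284) and (501,286).
- Brown look-alikes at (356,227), (376,263) and (387,302). The dark washer at (277,384) isn't a link either.
- Tote near (490,302), tub mouth near (178,265), crank hub (285,255) with its grip at (300,228), and lock at (250,310).
- In the scene picture, the can and bottle stand right behind the links.

I choose the two grey links and will check them in a close crop.

```bash
python3 - <<'E'
from h import *
s=optics.snapshot("top"); im=s['color']
a=cv2.resize(im[190:365,330:545],None,fx=3.6,fy=3.4,interpolation=cv2.INTER_CUBIC)
cv2.imwrite("pics/cropA.png",a)
b=cv2.resize(im[180:335,110:330],None,fx=3.6,fy=3.6,interpolation=cv2.INTER_CUBIC)
cv2.imwrite("pics/cropB.png",b)
E
```

```text
(no output)
```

View pics/cropA.png

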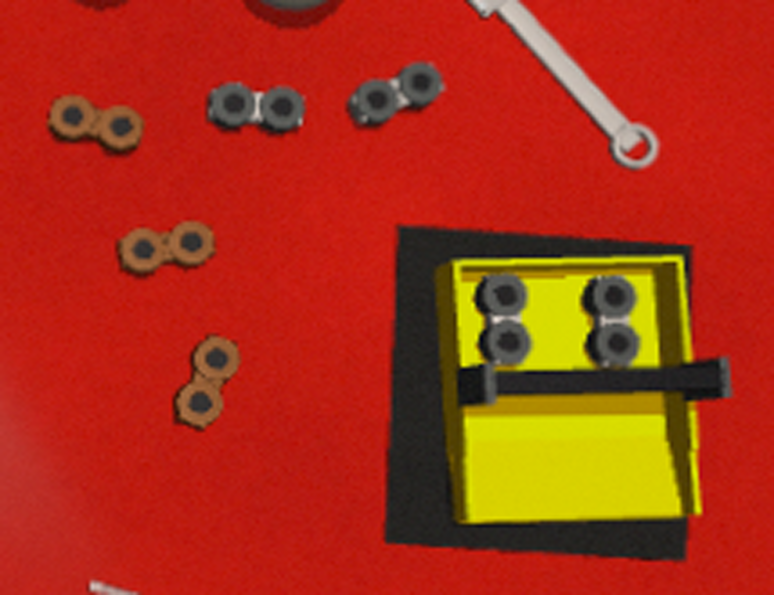

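View pics/cropB.png

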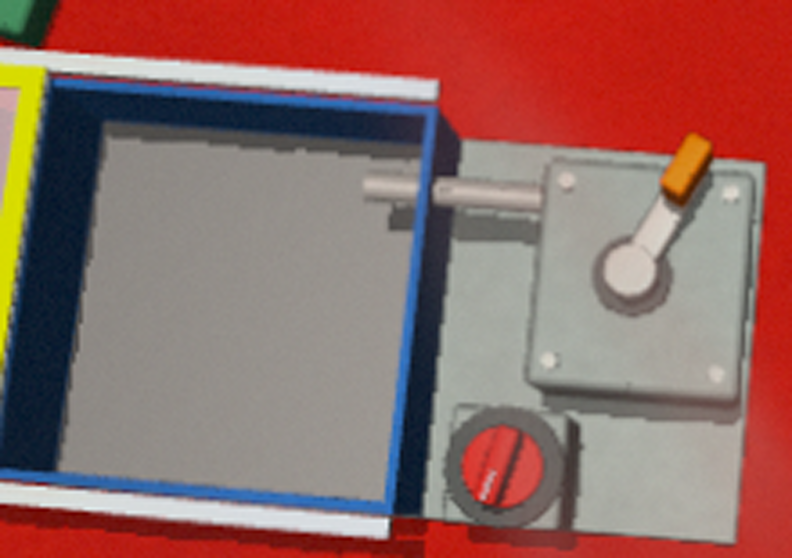

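The two grey links at crop A (257,106) and (399,92) are confirmed, and the three brown ones are decoys. The tote's lip faces the robot, with T1 and T2 at its back wall. Crop B shows the rail ends at (438,90) and (389,528), the crank hub at (631,270), the grip at (687,170) and the lock at (503,467).

```bash
cat >> h.py <<'E'
A=lambda u,v:(330+u/3.6,190+v/3.4)
B=lambda u,v:(110+u/3.6,180+v/3.6)
E
python3 - <<'E'
from h import *
s=optics.snapshot("top"); np.set_printoptions(precision=4,suppress=True)
def f(n,pts,z):
    w=px2w(s,pts,z); print(n,w[:,:2].tolist() if 0 else w[:,:2].round(4).tolist(), 'mean',w.mean(0)[:2]); 
    if len(w)==2: d=w[1]-w[0]; print('   len',np.linalg.norm(d),'ang',np.degrees(np.arctan2(d[1],d[0])))
    return w
f('LA',[A(233,104),A(281,108)],.022)
f('LB',[A(377,100),A(421,83)],.022)
f('T1',[A(502,296),A(505,342)],.029)
f('T2',[A(609,297),A(613,343)],.029)
m=f('mat',[A(400,227),A(692,247),A(685,559),A(386,543)],.003)
print([np.linalg.norm(m[i]-m[(i+1)%4]) for i in range(4)])
m=f('mat',[A(400,227),A(692,247)],.003);f('mat',[A(386,543),A(685,559)],.003)
f('toteback',[A(452,260),A(686,257)],.048)
f('lip',[A(460,522),A(700,514)],.025)
f('bar',[A(488,383),A(730,379)],.101)
r=f('rails',[B(438,88),B(389,528)],.118)
e=(r[0]-r[1])/np.linalg.norm(r[0]-r[1]); mid=r.mean(0); yv=np.array([-e[1],e[0],0]); print('mouth',mid+.123*yv,'yaw',np.degrees(np.arctan2(e[1],e[0])))
f('rimin',[B(430,113),B(388,500)],.11)
f('hub',[B(631,268)],.135);f('hub',[B(631,268)],.125)
f('grip',[B(698,140),B(680,190)],.167)
f('lock',[B(515,430),B(488,507)],.145);f('disc',[B(505,466)],.113)
f('bottle',[(361,175)],0.0);f('can',[(411,185)],0.0)
E
```

```text
LA [[0.6529, -0.1457], [0.6498, -0.1773]] mean [ 0.6514 -0.1615]
   len 0.03171692144074563 ang -95.58410213168372
LB [[0.6551, -0.2413], [0.667, -0.2714]] mean [ 0.661  -0.2563]
   len 0.032375163422852696 ang -68.34669871839597
T1 [[0.5164, -0.3142], [0.4851, -0.3143]] mean [ 0.5008 -0.3142]
   len 0.03133152762234288 ang -179.77840700342605
T2 [[0.5147, -0.3848], [0.4832, -0.3853]] mean [ 0.499  -0.3851]
   len 0.03147782530615754 ang -179.08779735221268
mat [[0.5682, -0.2567], [0.5516, -0.4543], [0.3357, -0.4342], [0.3514, -0.2373]] mean [ 0.4517 -0.3456]
[np.float64(0.19828064765735345), np.float64(0.21691542850178488), np.float64(0.19750537201072332), np.float64(0.21768901742885313)]
mat [[0.5682, -0.2567], [0.5516, -0.4543]] mean [ 0.5599 -0.3555]
   len 0.19828064765735345 ang -94.8022235769164
mat [[0.3514, -0.2373], [0.3357, -0.4342]] mean [ 0.3435 -0.3357]
   len 0.19750537201072332 ang -94.57609901420847
toteback [[0.5393, -0.2773], [0.5393, -0.4304]] mean [ 0.5393 -0.3538]
   len 0.15311024517950853 ang -89.99969842247215
lip [[0.3653, -0.2799], [0.3667, -0.4369]] mean [
[... 215 characters left out ...]
, 0.2472]] mean [0.5406 0.2353]
   len 0.2628670202434427 ang 174.79849536787628
mouth [0.5517 0.3578 0.118 ] yaw -5.201504632123717
rimin [[0.6579, 0.2293], [0.4259, 0.2497]] mean [0.5419 0.2395]
   len 0.23289233622910518 ang 174.98460137878098
hub [[0.5583, 0.1057]] mean [0.5583 0.1057]
hub [[0.5598, 0.1063]] mean [0.5598 0.1063]
grip [[0.6271, 0.0657], [0.5982, 0.0761]] mean [0.6126 0.0709]
   len 0.030754144394361665 ang 160.2731688107492
lock [[0.4645, 0.1711], [0.4212, 0.186]] mean [0.4428 0.1786]
   len 0.04577601331819429 ang 160.98564675045284
disc [[0.4453, 0.1807]] mean [0.4453 0.1807]
bottle [[0.7722, -0.0712]] mean [ 0.7722 -0.0712]
can [[0.7462, -0.193]] mean [ 0.7462 -0.193 ]
```

Every point fits its given size: link boss pitch 32 mm, mat 198x217, tote bar 150, mouth 233, and the lock bar about 46. No third grey link is hidden, since the scene view shows bare bench around the bottle and can. I'm moving to hover over link A.

>>> {"op": "step_arm", "data": {"increments": [[0,0,-0.05,0.5,-0.5,0,0.2],[0,0,-0.11,1,-1,0,0.2],[0,0,-0.11,1,-1,0,0.2],[0,0,-0.11,1,-1,0,0.2],[0,0,-0.11,1,-1,0,0.2],[0,0,-0.11,1,-1,0,0.2],[0,0,-0.11,1,-1,0,0.2],[0,0,-0.11,1,-1,0,0.2],[0,0,-0.11,1,-1,0,0.2],[0,0,-0.11,1,-1,0,0.2]]}}

```text
time: 1.5
ee_pos: [0.4433, 0.2317, 0.2484]
tool_rot: [-0.0, 0.459, 0.888, 0.0]
ft_force: [0.7, 0.2, -0.2]
grip_width: 0.0511
grip_force: 0.0
```

>>> {"op": "step_arm", "data": {"increments": [[0,0,-0.113,0.69,-1,-0.1,0.2],[0,0,-0.113,0.69,-1,-0.1,0.2],[0,0,-0.113,0.69,-1,-0.1,0.2],[0,0,-0.113,0.69,-1,-0.1,0.2],[0,0,-0.113,0.69,-1,-0.1,0.2],[0,0,-0.113,0.69,-1,-0.1,0.2],[0,0,-0.113,0.69,-1,-0.1,0.2],[0,0,-0.113,0.69,-1,-0.1,0.2],[0,0,-0.113,0.69,-1,-0.1,0.2],[0,0,-0.113,0.69,-1,-0.1,0.2]]}}

```text
time: 2.75
ee_pos: [0.6507, -0.0679, 0.2191]
tool_rot: [0.0, 0.739, 0.673, 0.0]
ft_force: [-0.0, 0.2, -0.3]
grip_width: 0.0514
grip_force: 0.0
```

>>> {"op": "step_arm", "data": {"increments": [[0,0,0,0,-0.31,0,0.2],[0,0,0,0,-0.31,0,0.2],[0,0,0,0,-0.31,0,0.2],[0,0,0,0,-0.31,0,0.2]]}}

```text
time: 3.25
ee_pos: [0.6509, -0.1613, 0.2186]
tool_rot: [0.0, 0.74, 0.673, 0.0]
ft_force: [0.2, -0.1, -0.2]
grip_width: 0.0511
grip_force: 0.0
```

```bash
cat >> h.py <<'E'
from scipy.spatial.transform import Rotation as Ro
def wrist():
    st=robot.read_state(); s=optics.snapshot("wrist")
    T=np.eye(4); T[:3,:3]=Ro.from_quat(st['tool_rot'],scalar_first=True).as_matrix(); T[:3,3]=st['ee_pos']
    M=np.linalg.inv(T@np.array(s['tool_from_camera'])); s['rvec']=cv2.Rodrigues(M[:3,:3])[0]; s['tvec']=M[:3,3]
    return s
E
python3 - <<'E'
from h import *
s=wrist(); im=s['color'].copy()
cv2.imwrite("pics/w1.png",im)
print(w2px(s,[[.6514,-.1615,.022],[.661,-.2563,.022]]))
E
```

```text
[[316.03549456 218.8493317 ]
 [336.79756898 321.22913356]]
```

View pics/w1.png

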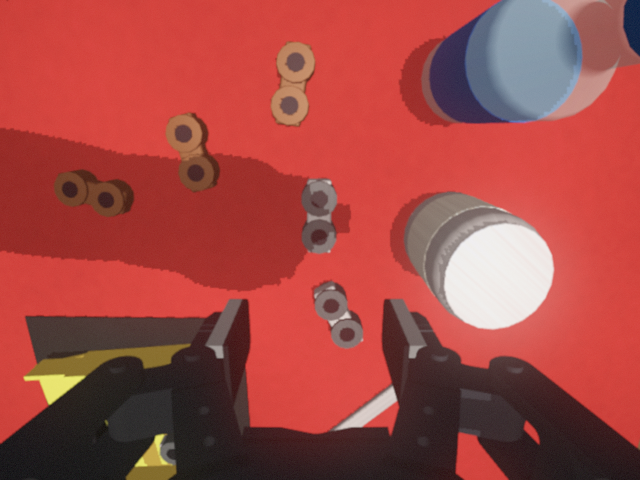

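The wrist view shows grey link A at (319,218) and B at (338,318), within 3 px of where I predicted them. I'm descending and gripping link A.

>>> {"op": "step_arm", "data": {"increments": [[0,0,0,0.005,0,-0.2,0.2],[0,0,0,0.005,0,-0.4,0.2],[0,0,0,0.005,0,-0.55,0.2],[0,0,0,0.005,0,-0.62,0.2],[0,0,0,0.005,0,-0.66,0.2],[0,0,0,0.005,0,-0.66,0.2],[0,0,0,0.005,0,-0.66,-1],[0,0,0,0.005,0,-0.66,-1],[0,0,0,0.005,0,-0.66,-1],[0,0,0,0.005,0,-0.66,-1]]}}

```text
time: 4.55
ee_pos: [0.6534, -0.1623, 0.0221]
tool_rot: [0.001, 0.74, 0.673, 0.001]
ft_force: [0.2, 1.2, 7.5]
grip_width: 0.0285
grip_force: 60.6
```

>>> {"op": "step_arm", "data": {"increments": [[0,0,0,0,0,0.2,-1],[0,0,0,0,0,0.4,-1],[0,0,0.0156,-0.2,-0.1,0.5,-1],[0,0,0.0156,-0.4,-0.2,0.5,-1],[0,0,0.0156,-0.6,-0.35,0.5,-1],[0,0,0.0156,-0.78,-0.47,0.5,-1],[0,0,0.0156,-0.85,-0.52,0.5,-1],[0,0,0.0156,-0.85,-0.52,0.5,-1],[0,0,0.0156,-0.85,-0.52,0.45,-1],[0,0,0.0156,-0.85,-0.52,0.4,-1]]}}

```text
time: 5.8
ee_pos: [0.3981, -0.3175, 0.1389]
tool_rot: [-0.0, 0.706, 0.709, 0.0]
ft_force: [0.7, -0.2, -0.8]
grip_width: 0.0282
grip_force: 59.8
```

```bash
python3 - <<'E'
from h import *
s=optics.snapshot("top"); im=s['color']
cv2.imwrite("pics/t1.png",cv2.resize(im[190:365,330:545],None,fx=3.6,fy=3.4,interpolation=cv2.INTER_CUBIC))
E
```

```text
(no output)
```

View pics/t1.png

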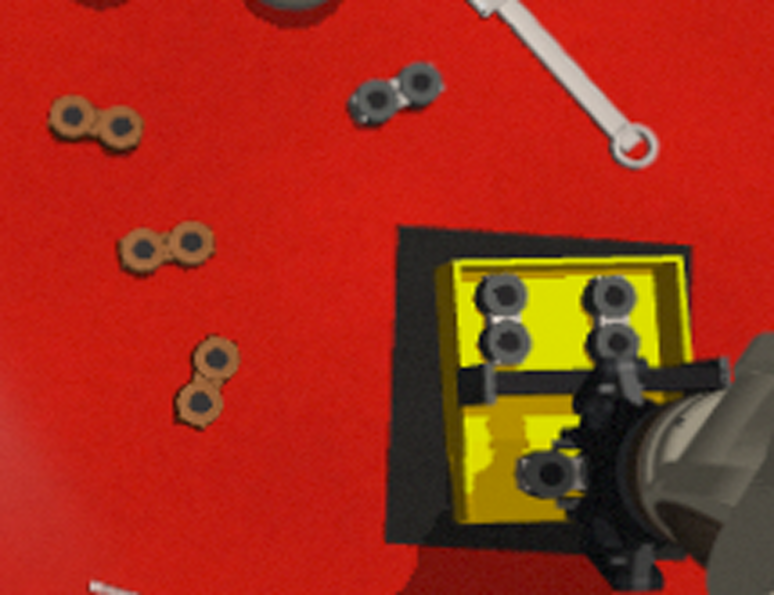

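The link is held over the ramp and link B is where it was. I'm releasing.

>>> {"op": "step_arm", "data": {"increments": [[0,0,0,0,0,-0.15,-1],[0,0,0,0,0,-0.26,-1],[0,0,0,0,0,-0.3,-1],[0,0,0,0,0,-0.3,-1],[0,0,0,0,0,-0.3,0.1],[0,0,0,0,0,-0.3,0.1],[0,0,0,0,0,-0.3,0.1],[0,0,0,0,0,-0.15,0.1],[0,0,0,0,0,0.05,0.2],[0,0,0,0,0,0.2,0.2]]}}

```text
time: 7.1
ee_pos: [0.3979, -0.3184, 0.2032]
tool_rot: [0.001, 0.706, 0.708, 0.0]
ft_force: [0.8, -0.4, 0.3]
grip_width: 0.0508
grip_force: 0.0
```

>>> {"op": "step_arm", "data": {"increments": [[0,0,0.02,0.2,0.05,0,0.2],[0,0,0.04,0.4,0.1,0,0.2],[0,0,0.06,0.6,0.15,0,0.2],[0,0,0.06,0.8,0.2,0,0.2],[0,0,0.06,0.88,0.205,0,0.2],[0,0,0.06,0.88,0.205,0,0.2],[0,0,0.06,0.88,0.205,0,0.2],[0,0,0.06,0.88,0.205,0,0.2]]}}

```text
time: 8.1
ee_pos: [0.6606, -0.2572, 0.2012]
tool_rot: [0.0, 0.561, 0.828, 0.0]
ft_force: [-0.1, 0.1, -0.1]
grip_width: 0.0509
grip_force: 0.0
```

```bash
python3 - <<'E'
from h import *
s=wrist()
cv2.imwrite("pics/w2.png",s['color'])
print(w2px(s,[[.662,-.2563,.022]]), px2w(s,[(319,218)],.022))
E
```

```text
[[317.30212901 222.80801678]] [[ 0.66180591 -0.2522336   0.022     ]]
```

View pics/w2.png

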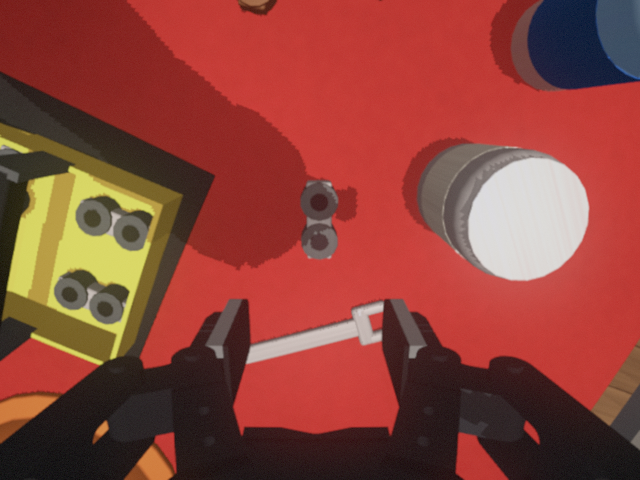

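Link B is at (319,220), centred between the fingers and aligned. The can and the spanner's jaw at (370,320) are clear of them.

>>> {"op": "step_arm", "data": {"increments": [[0,0,0,0.005,0.01,-0.2,0.2],[0,0,0,0.005,0.01,-0.38,0.2],[0,0,0,0.005,0.01,-0.52,0.2],[0,0,0,0.005,0.01,-0.58,0.2],[0,0,0,0.005,0.01,-0.597,0.2],[0,0,0,0.005,0.01,-0.597,0.2],[0,0,0,0.005,0.01,-0.597,-1],[0,0,0,0.005,0.01,-0.597,-1],[0,0,0,0.005,0.01,-0.597,-1],[0,0,0,0.005,0.01,-0.597,-1]]}}

```text
time: 9.4
ee_pos: [0.664, -0.254, 0.0234]
tool_rot: [0.002, 0.561, 0.828, 0.0]
ft_force: [-0.8, 0.4, 6.1]
grip_width: 0.0286
grip_force: 60.7
```

>>> {"op": "step_arm", "data": {"increments": [[0,0,0,0,0,0.2,-1],[0,0,0,0,0,0.4,-1],[0,0,-0.02,-0.1,-0.05,0.5,-1],[0,0,-0.04,-0.3,-0.15,0.5,-1],[0,0,-0.06,-0.5,-0.3,0.5,-1],[0,0,-0.06,-0.7,-0.4,0.5,-1],[0,0,-0.06,-0.88,-0.455,0.5,-1],[0,0,-0.06,-0.88,-0.455,0.5,-1],[0,0,-0.06,-0.88,-0.455,0.45,-1],[0,0,-0.06,-0.88,-0.455,0.4,-1]]}}

```text
time: 10.65
ee_pos: [0.3999, -0.3897, 0.1398]
tool_rot: [-0.0, 0.706, 0.708, 0.0]
ft_force: [0.8, 0.1, -1.1]
grip_width: 0.0281
grip_force: 59.8
```

```bash
python3 - <<'E'
from h import *
s=wrist()
cv2.imwrite("pics/w3.png",s['color'])
E
```

```text
(no output)
```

View pics/w3.png

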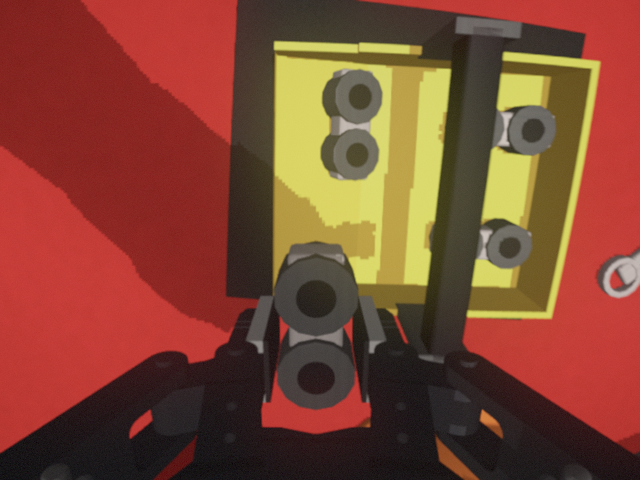

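The first link rests on the ramp at (350,125), with the second held beside it. I'm releasing it.

>>> {"op": "step_arm", "data": {"increments": [[0,0,0,-0.005,0,-0.15,-1],[0,0,0,-0.005,0,-0.26,-1],[0,0,0,-0.005,0,-0.3,-1],[0,0,0,-0.005,0,-0.3,-1],[0,0,0,-0.005,0,-0.3,0.1],[0,0,0,-0.005,0,-0.3,0.1],[0,0,0,-0.005,0,-0.3,0.1],[0,0,0,-0.005,0,-0.15,0.1],[0,0,0,-0.005,0,0.05,0.2],[0,0,0,-0.005,0,0.25,0.2]]}}

```text
time: 11.95
ee_pos: [0.3974, -0.3901, 0.2184]
tool_rot: [0.0, 0.706, 0.708, 0.0]
ft_force: [-0.4, -0.0, 0.3]
grip_width: 0.0514
grip_force: 0.0
```

>>> {"op": "step_arm", "data": {"increments": [[0,0,0,0,-0.1,0.1,0.2],[0,0,0,0,-0.2,0.1,0.2],[0,0,0,0,-0.2,0.1,0.2]]}}

```text
time: 12.32
ee_pos: [0.3974, -0.4517, 0.246]
tool_rot: [0.0, 0.707, 0.708, -0.0]
ft_force: [-0.2, 0.9, 0.5]
grip_width: 0.0509
grip_force: 0.0
```

```bash
python3 - <<'E'
from h import *
s=wrist()
cv2.imwrite("pics/w4.png",s['color'])
print(w2px(s,[[.4544,-.3545,.101],[.4544,-.2815,.101],[.4544,-.4275,.101]]))
E
```

```text
[[404.01402786  88.79939461]
 [408.682561   -33.70878142]
 [398.4063669  200.50003795]]
```

View pics/w4.png

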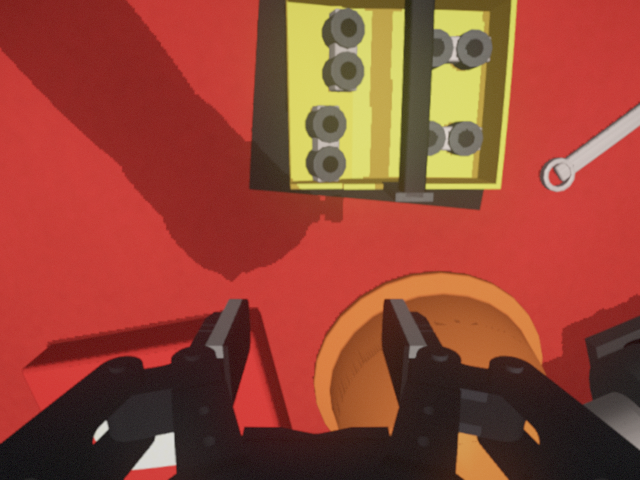

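All four links are in the tote. The bar at (418,89) shows about 9 mm further +x than predicted, so I'm checking numerically whether the tote moved.

```bash
python3 - <<'E'
from h import *
np.set_printoptions(precision=4,suppress=True)
s=wrist()
print('bar',px2w(s,[(419,89),(412,188)],.101)[:,:2])
print('back',px2w(s,[(516,40),(502,188)],.048)[:,:2],'lip',px2w(s,[(288,30),(291,188)],.025)[:,:2])
print('mat',px2w(s,[(250,188),(480,209),(261,0)],.003)[:,:2])
t=optics.snapshot("top"); im=t['color']; hsv=cv2.cvtColor(im,cv2.COLOR_BGR2HSV)
m=cv2.inRange(hsv,(24,150,90),(34,255,255)); m[:,:420]=0; m[:, 540:]=0
y,x=np.nonzero(m); print('now',x.min(),x.max(),y.min(),y.max())
h0=cv2.cvtColor(cv2.imread('pics/top0.png'),cv2.COLOR_BGR2HSV); m0=cv2.inRange(h0,(24,150,90),(34,255,255)); m0[:,:420]=0;m0[:, 540:]=0
y,x=np.nonzero(m0); print('then',x.min(),x.max(),y.min(),y.max())
d=cv2.absdiff(im,cv2.imread('pics/top0.png')).max(2)
print(d[240:350,435:530].reshape(-1).mean())
E
```

```text
bar [[ 0.464  -0.3532]
 [ 0.4631 -0.4176]]
back [[ 0.5509 -0.3098]
 [ 0.5517 -0.4243]] lip [[ 0.3752 -0.3011]
 [ 0.376  -0.4286]]
mat [[ 0.3366 -0.4316]
 [ 0.554  -0.4508]
 [ 0.3513 -0.272 ]]
now 434 523 261 389
then 434 524 265 389
35.972057416267944
```

The mat agrees in both cameras, so the tote itself slid 9 mm. The bar is now at x=0.463, and I'm grasping it there.

>>> {"op": "step_arm", "data": {"increments": [[0,0,0,0.1,0.16,0,0.2],[0,0,0,0.218,0.324,0,0.2],[0,0,0,0.218,0.324,-0.1,0.2],[0,0,0,0.218,0.324,-0.3,0.2],[0,0,0,0.218,0.324,-0.45,0.2],[0,0,0,0.218,0.324,-0.525,0.2],[0,0,0,0.218,0.324,-0.525,0.2],[0,0,0,0.218,0.324,-0.525,-1],[0,0,0,0.218,0.324,-0.525,-1],[0,0,0,0.218,0.324,-0.525,-1]]}}

```text
time: 13.72
ee_pos: [0.4638, -0.3534, 0.0904]
tool_rot: [0.001, 0.706, 0.708, 0.0]
ft_force: [2.3, 1.3, 7.0]
grip_width: 0.0147
grip_force: 60.4
```

>>> {"op": "step_arm", "data": {"increments": [[0,0,0,0,0,0,-1],[0,0,0,0,0,0,-1],[0,0,0,0,0,0.05,-1],[0,0,0,0,0,0.1,-1],[0,0,0,0,0,0.2,-1],[0,0,0,0,0,0.35,-1],[0,0,0,0,0,0.5,-1],[0,0,0,0,0,0.6,-1],[0,0,0,0,0,0.65,-1],[0,0,0,0,0,0.65,-1]]}}

```text
time: 14.98
ee_pos: [0.463, -0.3532, 0.2854]
tool_rot: [0.001, 0.706, 0.708, 0.0]
ft_force: [0.1, -0.8, -6.8]
grip_width: 0.0147
grip_force: 59.0
```

>>> {"op": "step_arm", "data": {"increments": [[0,0,0,0.01,0.05,0.02,-1],[0,0,0,0.02,0.13,0.04,-1],[0,0,0,0.04,0.23,0.05,-1],[0,0,0,0.05,0.34,0.05,-1],[0,0,0,0.06,0.45,0.05,-1],[0,0,0,0.07,0.56,0.05,-1],[0,0,0,0.08,0.67,0.05,-1],[0,0,0,0.09,0.78,0.05,-1],[0,0,0,0.1,0.89,0.05,-1],[0,0,0,0.1,1,0.05,-1]]}}

```text
time: 16.23
ee_pos: [0.4923, -0.0512, 0.2981]
tool_rot: [-0.001, 0.706, 0.708, -0.0]
ft_force: [0.1, 0.9, -4.3]
grip_width: 0.0151
grip_force: 59.0
```

>>> {"op": "step_arm", "data": {"increments": [[0,0,0,0.02,0.1,0,-1],[0,0,0,0.04,0.2,0,-1],[0,0,-0.002,0.06,0.3,0,-1],[0,0,-0.004,0.08,0.4,0,-1],[0,0,-0.006,0.1,0.5,0,-1],[0,0,-0.008,0.12,0.6,0,-1],[0,0,-0.01,0.14,0.7,0,-1],[0,0,-0.012,0.16,0.8,0,-1],[0,0,-0.014,0.18,0.9,0,-1],[0,0,-0.0145,0.2,1,0,-1]]}}

```text
time: 17.48
ee_pos: [0.5521, 0.2485, 0.2981]
tool_rot: [-0.0, 0.738, 0.675, -0.001]
ft_force: [0.2, 0.2, -4.4]
grip_width: 0.0154
grip_force: 59.0
```

>>> {"op": "step_arm", "data": {"increments": [[0,0,0,0.02,0.1,0,-1],[0,0,0,0.04,0.2,0,-1],[0,0,0,0.05,0.28,0,-1],[0,0,0,0.06,0.34,-0.03,-1],[0,0,0,0.06,0.365,-0.06,-1],[0,0,0,0.06,0.365,-0.1,-1],[0,0,0,0.06,0.365,-0.14,-1],[0,0,0,0.06,0.365,-0.15,-1],[0,0,0,0.06,0.365,-0.15,-1],[0,0,0,0.06,0.365,-0.15,-1]]}}

```text
time: 18.73
ee_pos: [0.571, 0.3564, 0.2544]
tool_rot: [0.0, 0.738, 0.675, 0.0]
ft_force: [0.1, 0.1, -4.9]
grip_width: 0.015
grip_force: 59.0
```

```bash
python3 - <<'E'
from h import *
s=optics.snapshot("scene"); cv2.imwrite("pics/s2.png",s['color'])
print(robot.read_state()['joint_positions'],robot.read_state()['ee_pos'])
E
```

```text
[ 5.58124975e-01  4.08878788e-01  5.74473731e-01  1.73548337e+00
 -6.19737674e-06  2.21735380e+00] [0.57100042 0.35649677 0.25429487]
```

View pics/s2.png

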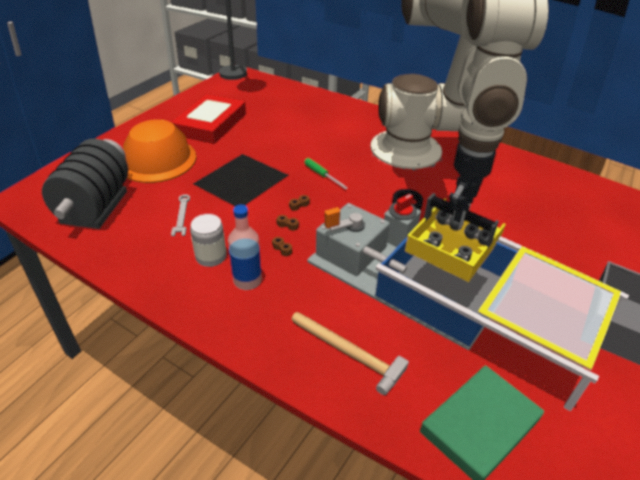

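The tote is held level over the tub at scene (455,240) with all the links in it, and the mat is empty. I'm tipping it over the lip, slowly.

>>> {"op": "step_arm", "data": {"increments": [[-0.0012,-0.0139,0,0,0,0,-1],[-0.0025,-0.0278,0,0,0,0,-1],[-0.0038,-0.0417,0,0,0,0,-1],[-0.005,-0.0556,0,0,0,0,-1],[-0.0063,-0.0695,0,0,0,0,-1],[-0.0075,-0.0834,0,0,0,0,-1],[-0.0088,-0.0973,0,0,0,0,-1],[-0.01,-0.1112,0,0,0,0,-1],[-0.0113,-0.125,0,0,0,0,-1],[-0.0125,-0.139,0,0,0,0,-1]]}}

```text
time: 20.02
ee_pos: [0.5706, 0.3565, 0.2544]
tool_rot: [0.314, 0.667, 0.611, 0.287]
ft_force: [-0.0, 0.6, -3.2]
grip_width: 0.0146
grip_force: 59.9
```

>>> {"op": "step_arm", "data": {"increments": [[-0.0013,-0.0139,0,0,0,0,-1],[-0.0025,-0.0278,0,0,0,0,-1],[-0.0038,-0.0417,0,0,0,0,-1],[-0.005,-0.0556,0,0,0,0,-1],[-0.005,-0.0556,0,0,0,0,-1],[-0.005,-0.0556,0,0,0,0,-1],[-0.005,-0.0556,0,0,0,0,-1],[-0.005,-0.0556,0,0,0,0,-1]]}}

```text
time: 21.02
ee_pos: [0.5712, 0.3567, 0.2546]
tool_rot: [0.425, 0.603, 0.552, 0.389]
ft_force: [0.5, -0.0, -3.3]
grip_width: 0.0152
grip_force: 60.1
```

```bash
python3 - <<'E'
from h import *
s=optics.snapshot("scene"); a=s['color'][150:320,350:580]
t=optics.snapshot("top")['color'][180:335,110:330]
cv2.imwrite("pics/s3.png",np.hstack([cv2.resize(a,(400,400)),cv2.resize(t,(400,400))]))
print(robot.read_state()['joint_positions'])
E
```

```text
[ 0.87031493 -0.30820452 -0.6496658   0.21584165 -0.88106598  2.01782123]
```

View pics/s3.png

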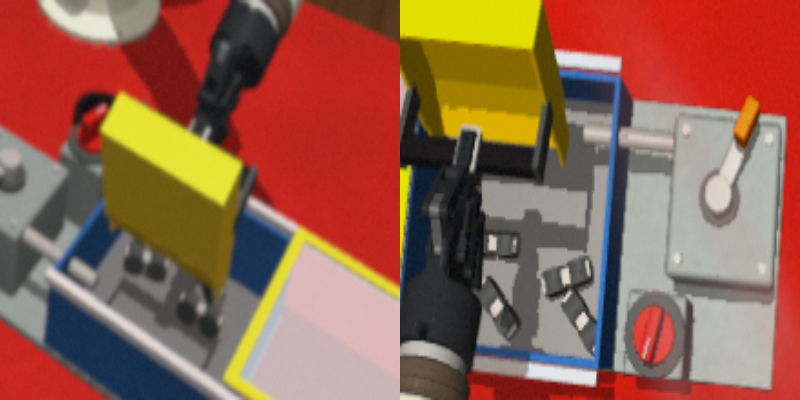

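The top view on the right shows four links in the tub, at (505,243), (567,275), (500,308) and (580,320), and the tote is empty. I'm untilting and carrying it back.

>>> {"op": "step_arm", "data": {"increments": [[0.0025,0.025,0,0,0,0.02,-1],[0.0045,0.05,0,0,0,0.04,-1],[0.0068,0.075,0,0,0,0.06,-1],[0.009,0.1,0,0,0,0.08,-1],[0.0113,0.125,0,0,0,0.1,-1],[0.0135,0.15,0,0,0,0.12,-1],[0.0158,0.175,0,0,0,0.14,-1],[0.0175,0.1946,0,0,0,0.15,-1],[0.0175,0.1946,0,0,0,0.15,-1],[0.0175,0.1946,0,0,0,0.15,-1]]}}

```text
time: 22.38
ee_pos: [0.571, 0.3567, 0.2985]
tool_rot: [0.001, 0.738, 0.675, 0.001]
ft_force: [-0.1, -0.1, -2.3]
grip_width: 0.0153
grip_force: 59.7
```

>>> {"op": "step_arm", "data": {"increments": [[0,0,0,-0.01,-0.05,0,-1],[0,0,0,-0.03,-0.15,0,-1],[0,0,0,-0.05,-0.27,0,-1],[0,0,0,-0.08,-0.4,0,-1],[0,0,0,-0.1,-0.53,0,-1],[0,0,0,-0.13,-0.66,0,-1],[0,0,0,-0.16,-0.79,0,-1],[0,0,0,-0.18,-0.9,0,-1],[0,0,0,-0.2,-1,0,-1],[0,0,0,-0.2,-1,0,-1]]}}

```text
time: 23.62
ee_pos: [0.5093, 0.0553, 0.3001]
tool_rot: [0.002, 0.738, 0.675, 0.002]
ft_force: [0.5, 0.9, -2.2]
grip_width: 0.0153
grip_force: 59.8
```

>>> {"op": "step_arm", "data": {"increments": [[0,0,0,-0.02,-0.12,0,-1],[0,0,0,-0.04,-0.24,0,-1],[0,0,0,-0.06,-0.36,0,-1],[0,0,0,-0.08,-0.48,0,-1],[0,0,0,-0.1,-0.6,0,-1],[0,0,0,-0.13,-0.72,0,-1],[0,0,0,-0.15,-0.84,0,-1],[0,0,0,-0.17,-0.94,0,-1],[0,0,0,-0.18,-1,0,-1],[0,0,0,-0.18,-1,0,-1]]}}

```text
time: 24.88
ee_pos: [0.4567, -0.2434, 0.2989]
tool_rot: [0.001, 0.738, 0.675, 0.0]
ft_force: [0.4, 0.4, -2.2]
grip_width: 0.0149
grip_force: 59.8
```

>>> {"op": "step_arm", "data": {"increments": [[0,0,0,-0.01,-0.12,0,-1],[0,0,0,-0.017,-0.24,0,-1],[0,0,0,-0.017,-0.341,-0.05,-1],[0,0,0,-0.017,-0.341,-0.15,-1],[0,0,0,-0.017,-0.341,-0.3,-1],[0,0,0,-0.017,-0.341,-0.45,-1],[0,0,0,-0.017,-0.341,-0.58,-1],[0,0,0,-0.017,-0.341,-0.65,-1],[0,0,0,-0.017,-0.341,-0.675,-1],[0,0,0,-0.017,-0.341,-0.685,-1]]}}

```text
time: 26.12
ee_pos: [0.4523, -0.3452, 0.0937]
tool_rot: [0.0, 0.737, 0.676, 0.0]
ft_force: [0.7, -0.2, -2.1]
grip_width: 0.0147
grip_force: 59.8
```

>>> {"op": "step_arm", "data": {"increments": [[0,0,0,0,0,-0.003,-1],[0,0,0,0,0,-0.006,-1],[0,0,0,0,0,-0.006,-1]]}}

```text
time: 26.5
ee_pos: [0.4519, -0.3459, 0.0918]
tool_rot: [0.0, 0.738, 0.675, 0.0]
ft_force: [-0.1, -0.1, -2.4]
grip_width: 0.0149
grip_force: 59.8
```

>>> {"op": "step_arm", "data": {"increments": [[0,0,0,0,0,-0.005,-1],[0,0,0,0,0,-0.008,-1],[0,0,0,0,0,-0.008,-1]]}}

```text
time: 26.88
ee_pos: [0.4521, -0.346, 0.0904]
tool_rot: [0.001, 0.738, 0.675, 0.0]
ft_force: [-1.2, 1.7, 6.3]
grip_width: 0.0149
grip_force: 61.2
```

The tote stands on its mat, with contact force read. I'm releasing it and going to look over the crank.

>>> {"op": "step_arm", "data": {"increments": [[0,0,0,0,0,0,0],[0,0,0,0,0,0,0],[0,0,0,0,0,0,0],[0,0,0,0,0,0.05,0],[0,0,0,0,0,0.2,0],[0,0,0,0,0,0.4,0],[0,0,0,0,0,0.6,0],[0,0,0,0,0,0.7,0],[0,0,0,0,0,0.7,0]]}}

```text
time: 28.0
ee_pos: [0.4522, -0.3462, 0.3027]
tool_rot: [0.003, 0.738, 0.675, 0.0]
ft_force: [0.0, -0.3, -0.4]
grip_width: 0.0429
grip_force: 0.0
```

>>> {"op": "step_arm", "data": {"increments": [[0,0,0.017,0.05,0.1,0,0],[0,0,0.034,0.1,0.2,0,0],[0,0,0.051,0.15,0.32,0,0],[0,0,0.068,0.21,0.45,0,0],[0,0,0.085,0.27,0.6,0,0],[0,0,0.102,0.35,0.75,0,0],[0,0,0.119,0.43,0.9,0,0],[0,0,0.136,0.5,1,0,0],[0,0,0.153,0.535,1,0,0],[0,0,0.172,0.535,1,0,0]]}}

```text
time: 29.25
ee_pos: [0.6126, -0.0451, 0.2975]
tool_rot: [-0.001, 0.283, 0.959, -0.0]
ft_force: [-0.4, -0.0, 0.4]
grip_width: 0.0429
grip_force: 0.0
```

>>> {"op": "step_arm", "data": {"increments": [[0,0,0,0,0.2,0,0],[0,0,0,0,0.38,0,0],[0,0,0,0,0.38,0,0],[0,0,0,0,0.38,0,0]]}}

```text
time: 29.75
ee_pos: [0.612, 0.0681, 0.2985]
tool_rot: [-0.0, 0.285, 0.959, -0.0]
ft_force: [-0.3, 0.1, 0.1]
grip_width: 0.0431
grip_force: 0.0
```

```bash
python3 - <<'E'
from h import *
s=wrist(); cv2.imwrite("pics/w5.png",s['color'])
print(w2px(s,[[.559,.106,.135],[.6126,.0709,.167],[.6126,.0709,.121]]), robot.read_state()['joint_positions'])
E
```

```text
[[319.26252372 138.20442209]
 [319.35160843 237.90216778]
 [318.79243208 222.34822951]] [ 1.09989687e-01  2.83398020e-01  5.01580758e-01  1.78973113e+00
 -2.72878835e-04  6.88756047e-01]
```

View pics/w5.png

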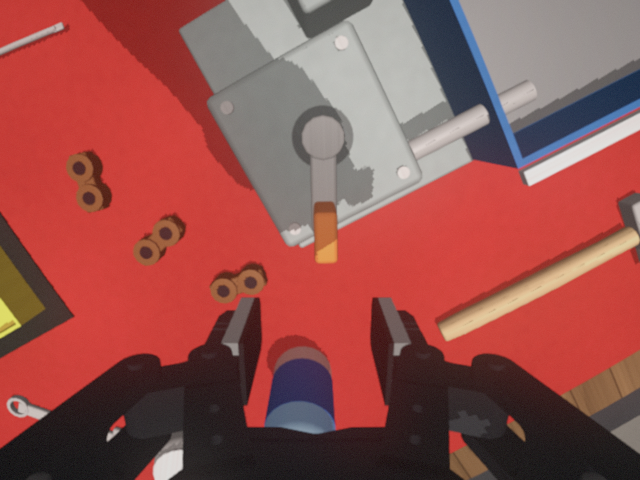

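The hub is at (322,137) and the paddle's top face is about (327,249), with side edges at 317 and 337.

```bash
python3 - <<'E'
from h import *
np.set_printoptions(precision=4,suppress=True)
s=wrist()
for z in(.125,.135,.145): print('hub',z,px2w(s,[(322,137)],z)[0,:2])
g=px2w(s,[(325.5,235),(327,262),(327,248.5)],.167)[:,:2]; print('grip',g, np.linalg.norm(g[1]-g[0]))
f=px2w(s,[(324,203)],.121)[:,:2]; print('inner foot',f)
for z in(.125,.135,.145):
    h=px2w(s,[(322,137)],z)[0,:2]; v=g[2]-h; print(z,np.linalg.norm(v),np.degrees(np.arctan2(v[1],v[0])), np.linalg.norm(g[0]-h),np.linalg.norm(f[0]-h))
E
```

```text
hub 0.125 [0.5598 0.1076]
hub 0.135 [0.5595 0.1075]
hub 0.145 [0.5593 0.1075]
grip [[0.6133 0.0748]
 [0.6298 0.0654]
 [0.6218 0.0706]] 0.019037147277330288
inner foot [[0.6022 0.082 ]]
0.125 0.07220455575885422 -30.825816096393496 0.06276550618007679 0.049514897940848505
0.135 0.07239641756279147 -30.70394396769472 0.0629557057711928 0.04970605334366577
0.145 0.07258860518659808 -30.582716637049188 0.06314628995969533 0.049897688156178385
```

The geometry checks out: the inner foot of the paddle is at 49 mm and its outer end at 82 mm. The axis is (0.559,0.107) and the grip angle is -31°. I'll go to yaw 239°, straddle the paddle, and work out the arc tables.

```bash
cat >> h.py <<'E'
def arc(a0,step,n,R=.065):
    r=np.radians
    for k in range(1,n+1):
        a=a0-step*k; d=R*np.array([np.cos(r(a))-np.cos(r(a0)),np.sin(r(a))-np.sin(r(a0))])/.3
        print(f"[0, 0, {-step*k/360:.4f}, {d[0]:.3f}, {d[1]:.3f}, 0, -0.48],",end=' ')
    print()
E
python3 - <<'E'
from h import *
for a in(-31,-131,-231): arc(a,10,10)
E
```

```text
[0, 0, -0.0278, -0.022, -0.031, 0, -0.48], [0, 0, -0.0556, -0.049, -0.057, 0, -0.48], [0, 0, -0.0833, -0.081, -0.078, 0, -0.48], [0, 0, -0.1111, -0.115, -0.093, 0, -0.48], [0, 0, -0.1389, -0.152, -0.102, 0, -0.48], [0, 0, -0.1667, -0.190, -0.105, 0, -0.48], [0, 0, -0.1944, -0.227, -0.101, 0, -0.48], [0, 0, -0.2222, -0.263, -0.091, 0, -0.48], [0, 0, -0.2500, -0.297, -0.074, 0, -0.48], [0, 0, -0.2778, -0.328, -0.052, 0, -0.48], 
[0, 0, -0.0278, -0.026, 0.027, 0, -0.48], [0, 0, -0.0556, -0.047, 0.058, 0, -0.48], [0, 0, -0.0833, -0.063, 0.093, 0, -0.48], [0, 0, -0.1111, -0.072, 0.130, 0, -0.48], [0, 0, -0.1389, -0.074, 0.167, 0, -0.48], [0, 0, -0.1667, -0.071, 0.205, 0, -0.48], [0, 0, -0.1944, -0.060, 0.241, 0, -0.48], [0, 0, -0.2222, -0.044, 0.275, 0, -0.48], [0, 0, -0.2500, -0.021, 0.306, 0, -0.48], [0, 0, -0.2778, 0.006, 0.332, 0, -0.48], 
[0, 0, -0.0278, 0.031, 0.021, 0, -0.48], [0, 0, -0.0556, 0.066, 0.036, 0, -0.48], [0, 0, -0.0833, 0.102, 0.046, 0, -0.48], [0, 0, -0.1111, 0.140, 0.048, 0, -0.48], [0, 0, -0.1389, 0.178, 0.044, 0, -0.48], [0, 0, -0.1667, 0.214, 0.034, 0, -0.48], [0, 0, -0.1944, 0.248, 0.017, 0, -0.48], [0, 0, -0.2222, 0.278, -0.005, 0, -0.48], [0, 0, -0.2500, 0.305, -0.032, 0, -0.48], [0, 0, -0.2778, 0.326, -0.063, 0, -0.48],
```

>>> {"op": "step_arm", "data": {"increments": [[0,0,0.025,0.009,0.018,0,0],[0,0,0.05,0.009,0.018,0,0],[0,0,0.075,0.009,0.018,0,0],[0,0,0.1,0.009,0.018,0,0],[0,0,0.125,0.009,0.018,0,0],[0,0,0.15,0.009,0.018,0,0],[0,0,0.175,0.009,0.018,0,0],[0,0,0.2,0.009,0.018,0,0],[0,0,0.225,0.009,0.018,0,0],[0,0,0.25,0.009,0.018,0,0]]}}

```text
time: 31.1
ee_pos: [0.615, 0.0722, 0.2989]
tool_rot: [-0.0, -0.478, 0.879, -0.0]
ft_force: [0.0, 0.6, -0.4]
grip_width: 0.0425
grip_force: 0.0
```

>>> {"op": "step_arm", "data": {"increments": [[0,0,0.025,0,0,0,0],[0,0,0.05,0,0,0,0],[0,0,0.075,0,0,0,0],[0,0,0.1,0,0,0,0],[0,0,0.125,0,0,0,0],[0,0,0.15,0,0,0,0],[0,0,0.175,0,0,0,0],[0,0,0.2,0,0,0,0],[0,0,0.23,0,0,0,0],[0,0,0.256,0,0,0,0]]}}

```text
time: 32.35
ee_pos: [0.615, 0.0722, 0.299]
tool_rot: [0.0, 0.964, -0.265, -0.0]
ft_force: [-0.2, -0.2, -0.2]
grip_width: 0.0427
grip_force: 0.0
```

>>> {"op": "step_arm", "data": {"increments": [[0,0,0,0,0,-0.1,0],[0,0,0,0,0,-0.25,0],[0,0,0,0,0,-0.38,0],[0,0,0,0,0,-0.46,0],[0,0,0,0,0,-0.5,0],[0,0,0,0,0,-0.5,0],[0,0,0,0,0,-0.5,-0.48],[0,0,0,0,0,-0.5,-0.48],[0,0,0,0,0,-0.5,-0.48]]}}

```text
time: 33.48
ee_pos: [0.6152, 0.0737, 0.1497]
tool_rot: [-0.0, 0.964, -0.267, 0.0]
ft_force: [-0.4, 0.0, -0.0]
grip_width: 0.0221
grip_force: 0.0
```

>>> {"op": "step_arm", "data": {"increments": [[0,0,-0.0278,-0.022,-0.031,0,-0.48],[0,0,-0.0556,-0.049,-0.057,0,-0.48],[0,0,-0.0833,-0.081,-0.078,0,-0.48],[0,0,-0.1111,-0.115,-0.093,0,-0.48],[0,0,-0.1389,-0.152,-0.102,0,-0.48],[0,0,-0.1667,-0.19,-0.105,0,-0.48],[0,0,-0.1944,-0.227,-0.101,0,-0.48],[0,0,-0.2222,-0.263,-0.091,0,-0.48],[0,0,-0.25,-0.297,-0.074,0,-0.48],[0,0,-0.2778,-0.328,-0.052,0,-0.48]]}}

```text
time: 34.72
ee_pos: [0.5167, 0.058, 0.1494]
tool_rot: [0.001, -0.412, 0.911, -0.0]
ft_force: [3.0, -0.1, 0.4]
grip_width: 0.0224
grip_force: 1.3
```

>>> {"op": "step_arm", "data": {"increments": [[0,0,-0.0278,-0.026,0.027,0,-0.48],[0,0,-0.0556,-0.047,0.058,0,-0.48],[0,0,-0.0833,-0.063,0.093,0,-0.48],[0,0,-0.1111,-0.072,0.13,0,-0.48],[0,0,-0.1389,-0.074,0.167,0,-0.48],[0,0,-0.1667,-0.071,0.205,0,-0.48],[0,0,-0.1944,-0.06,0.241,0,-0.48],[0,0,-0.2222,-0.044,0.275,0,-0.48],[0,0,-0.25,-0.021,0.306,0,-0.48],[0,0,-0.2778,0.006,0.332,0,-0.48]]}}

```text
time: 35.98
ee_pos: [0.518, 0.1579, 0.1493]
tool_rot: [-0.0, 0.433, 0.901, -0.0]
ft_force: [-2.5, -1.9, 1.7]
grip_width: 0.0226
grip_force: 1.5
```

>>> {"op": "step_arm", "data": {"increments": [[0,0,-0.0278,0.031,0.021,0,-0.48],[0,0,-0.0556,0.066,0.036,0,-0.48],[0,0,-0.0833,0.102,0.046,0,-0.48],[0,0,-0.1111,0.14,0.048,0,-0.48],[0,0,-0.1389,0.178,0.044,0,-0.48],[0,0,-0.1667,0.214,0.034,0,-0.48],[0,0,-0.1944,0.248,0.017,0,-0.48],[0,0,-0.2222,0.278,-0.005,0,-0.48],[0,0,-0.25,0.305,-0.032,0,-0.48],[0,0,-0.2778,0.326,-0.063,0,-0.48]]}}

```text
time: 37.22
ee_pos: [0.6162, 0.1392, 0.1491]
tool_rot: [-0.001, 0.969, 0.248, -0.0]
ft_force: [-2.7, 1.6, 0.1]
grip_width: 0.0222
grip_force: 1.4
```

```bash
python3 - <<'E'
from h import *
np.set_printoptions(precision=4,suppress=True)
print(robot.read_state()['joint_positions'])
# cover leading yellow edge: tub region columns, machine frame
M=np.array([.5517,.3578]); a=np.radians(-5.2); ey=np.array([-np.sin(a),np.cos(a)])
for n in('top0',None):
    t=optics.snapshot("top"); im=cv2.imread('pics/top0.png') if n else t['color']
    hsv=cv2.cvtColor(im,cv2.COLOR_BGR2HSV); m=cv2.inRange(hsv,(24,120,80),(36,255,255)); m[:,260:]=0
    for r in (220,260,290):
        c=np.nonzero(m[r])[0]
        if len(c): print(n,r,c.max(),(px2w(t,[(c.max(),r)],.124)[0,:2]-M)@ey)
for a0,n in((29,10),(-71,8)): arc(a0,10,n)
E
```

```text
[0.2217 0.2693 0.1929 1.4946 0.001  2.8621]
top0 220 119 0.1181285695240244
top0 260 113 0.11816089669237312
top0 290 109 0.11747903603723504
None 220 161 0.025262587701290744
None 260 155 0.026452357495201913
None 290 151 0.026546733812124718
[0, 0, -0.0278, 0.015, -0.035, 0, -0.48], [0, 0, -0.0556, 0.024, -0.071, 0, -0.48], [0, 0, -0.0833, 0.027, -0.109, 0, -0.48], [0, 0, -0.1111, 0.023, -0.146, 0, -0.48], [0, 0, -0.1389, 0.013, -0.183, 0, -0.48], [0, 0, -0.1667, -0.004, -0.217, 0, -0.48], [0, 0, -0.1944, -0.026, -0.247, 0, -0.48], [0, 0, -0.2222, -0.053, -0.273, 0, -0.48], [0, 0, -0.2500, -0.084, -0.295, 0, -0.48], [0, 0, -0.2778, -0.119, -0.310, 0, -0.48], 
[0, 0, -0.0278, -0.037, -0.009, 0, -0.48], [0, 0, -0.0556, -0.074, -0.012, 0, -0.48], [0, 0, -0.0833, -0.112, -0.008, 0, -0.48], [0, 0, -0.1111, -0.148, 0.003, 0, -0.48], [0, 0, -0.1389, -0.182, 0.019, 0, -0.48], [0, 0, -0.1667, -0.213, 0.041, 0, -0.48], [0, 0, -0.1944, -0.239, 0.069, 0, -0.48], [0, 0, -0.2222, -0.260, 0.100, 0, -0.48],
```

The cover moved 91.5 mm, which matches 5.14 rad and the 300° wound. About 470° remains. I'm regrasping with a half turn back.

>>> {"op": "step_arm", "data": {"increments": [[0,0,0,0,0,0,0],[0,0,0,0,0,0.1,0],[0,0,0,0,0,0.24,0],[0,0,0.028,0,0,0.24,0],[0,0,0.056,0,0,0.24,0],[0,0,0.084,0,0,0.24,0],[0,0,0.112,0,0,0.24,0],[0,0,0.14,0,0,0.24,0],[0,0,0.168,0,0,0.24,0],[0,0,0.196,0,0,0.24,0]]}}

```text
time: 38.58
ee_pos: [0.6159, 0.1391, 0.2212]
tool_rot: [0.0, 0.642, 0.767, 0.0]
ft_force: [-0.7, -0.2, 0.9]
grip_width: 0.0427
grip_force: 0.0
```

>>> {"op": "step_arm", "data": {"increments": [[0,0,0.028,0,0,0,0],[0,0,0.056,0,0,0,0],[0,0,0.084,0,0,0,0],[0,0,0.112,0,0,0,0],[0,0,0.14,0,0,0,0],[0,0,0.168,0,0,0,0],[0,0,0.196,0,0,0,0],[0,0,0.224,0,0,0,0],[0,0,0.252,0,0,0,0],[0,0,0.28,0,0,0,0]]}}

```text
time: 39.83
ee_pos: [0.6159, 0.1391, 0.2212]
tool_rot: [0.0, -0.181, 0.983, -0.0]
ft_force: [-0.3, -0.6, 0.6]
grip_width: 0.0428
grip_force: 0.0
```

>>> {"op": "step_arm", "data": {"increments": [[0,0,0.024,0,0,0,0],[0,0,0.024,0,0,0,0],[0,0,0.024,0,0,-0.1,0],[0,0,0.024,0,0,-0.2,0],[0,0,0.024,0,0,-0.24,0],[0,0,0.024,0,0,-0.24,0],[0,0,0.024,0,0,-0.24,-0.48],[0,0,0.024,0,0,-0.24,-0.48],[0,0,0.024,0,0,-0.24,-0.48]]}}

```text
time: 40.95
ee_pos: [0.6164, 0.1388, 0.1497]
tool_rot: [0.001, -0.25, 0.968, -0.0]
ft_force: [0.4, -0.0, -0.1]
grip_width: 0.022
grip_force: 0.0
```

>>> {"op": "step_arm", "data": {"increments": [[0,0,-0.0278,0.015,-0.035,0,-0.48],[0,0,-0.0556,0.024,-0.071,0,-0.48],[0,0,-0.0833,0.027,-0.109,0,-0.48],[0,0,-0.1111,0.023,-0.146,0,-0.48],[0,0,-0.1389,0.013,-0.183,0,-0.48],[0,0,-0.1667,-0.004,-0.217,0,-0.48],[0,0,-0.1944,-0.026,-0.247,0,-0.48],[0,0,-0.2222,-0.053,-0.273,0,-0.48],[0,0,-0.25,-0.084,-0.295,0,-0.48],[0,0,-0.2778,-0.119,-0.31,0,-0.48]]}}

```text
time: 42.2
ee_pos: [0.5807, 0.0458, 0.1494]
tool_rot: [0.0, 0.583, 0.812, 0.001]
ft_force: [1.7, 3.6, -0.1]
grip_width: 0.0219
grip_force: 1.3
```

>>> {"op": "step_arm", "data": {"increments": [[0,0,-0.0278,-0.037,-0.009,0,-0.48],[0,0,-0.0556,-0.074,-0.012,0,-0.48],[0,0,-0.0833,-0.112,-0.008,0,-0.48],[0,0,-0.1111,-0.148,0.003,0,-0.48],[0,0,-0.1389,-0.182,0.019,0,-0.48],[0,0,-0.1667,-0.213,0.041,0,-0.48],[0,0,-0.1944,-0.239,0.069,0,-0.48],[0,0,-0.2222,-0.26,0.1,0,-0.48]]}}

```text
time: 43.2
ee_pos: [0.5024, 0.0755, 0.1495]
tool_rot: [0.001, 0.969, 0.247, 0.0]
ft_force: [2.6, -2.4, 0.1]
grip_width: 0.0221
grip_force: 1.4
```

```bash
cat > cov.py <<'E'
from h import *
np.set_printoptions(precision=4,suppress=True)
st=robot.read_state(); print(st['joint_positions'],st['ee_pos'],st['ft_force'])
M=np.array([.5517,.3578]); a=np.radians(-5.2); ey=np.array([-np.sin(a),np.cos(a)])
t=optics.snapshot("top"); hsv=cv2.cvtColor(t['color'],cv2.COLOR_BGR2HSV); m=cv2.inRange(hsv,(24,120,80),(36,255,255)); m[:,260:]=0
for r in (205,220,240,260,290):
    c=np.nonzero(m[r])[0]
    if len(c): print(r,c.max(),(px2w(t,[(c.max(),r)],.124)[0,:2]-M)@ey)
E
python3 cov.py; python3 -c "
from h import *
for a0,n in((-151,10),(-251,8)): arc(a0,10,n)"
```

```text
[ 0.1497 -0.0287 -0.1331  1.4655 -0.001   2.7915] [0.5024 0.0755 0.1495] [ 2.5693 -2.4152  0.1125]
205 188 -0.029379559111074927
220 186 -0.029302230450176464
240 183 -0.02839947093668398
260 180 -0.027415879773774195
290 177 -0.028979062014876343
[0, 0, -0.0278, -0.015, 0.035, 0, -0.48], [0, 0, -0.0556, -0.024, 0.071, 0, -0.48], [0, 0, -0.0833, -0.027, 0.109, 0, -0.48], [0, 0, -0.1111, -0.023, 0.146, 0, -0.48], [0, 0, -0.1389, -0.013, 0.183, 0, -0.48], [0, 0, -0.1667, 0.004, 0.217, 0, -0.48], [0, 0, -0.1944, 0.026, 0.247, 0, -0.48], [0, 0, -0.2222, 0.053, 0.273, 0, -0.48], [0, 0, -0.2500, 0.084, 0.295, 0, -0.48], [0, 0, -0.2778, 0.119, 0.310, 0, -0.48], 
[0, 0, -0.0278, 0.037, 0.009, 0, -0.48], [0, 0, -0.0556, 0.074, 0.012, 0, -0.48], [0, 0, -0.0833, 0.112, 0.008, 0, -0.48], [0, 0, -0.1111, 0.148, -0.003, 0, -0.48], [0, 0, -0.1389, 0.182, -0.019, 0, -0.48], [0, 0, -0.1667, 0.213, -0.041, 0, -0.48], [0, 0, -0.1944, 0.239, -0.069, 0, -0.48], [0, 0, -0.2222, 0.260, -0.100, 0, -0.48],
```

The cover tracks as expected, with the edge at -29 mm. I'm regrasping and winding another 180°.

>>> {"op": "step_arm", "data": {"increments": [[0,0,0,0,0,0,0],[0,0,0,0,0,0.1,0],[0,0,0,0,0,0.24,0],[0,0,0.028,0,0,0.24,0],[0,0,0.056,0,0,0.24,0],[0,0,0.084,0,0,0.24,0],[0,0,0.112,0,0,0.24,0],[0,0,0.14,0,0,0.24,0],[0,0,0.168,0,0,0.24,0],[0,0,0.196,0,0,0.24,0]]}}

```text
time: 44.5
ee_pos: [0.5027, 0.0754, 0.221]
tool_rot: [-0.0, 0.642, 0.767, 0.0]
ft_force: [0.6, 0.2, 0.4]
grip_width: 0.0428
grip_force: 0.0
```

>>> {"op": "step_arm", "data": {"increments": [[0,0,0.028,0,0,0,0],[0,0,0.056,0,0,0,0],[0,0,0.084,0,0,0,0],[0,0,0.112,0,0,0,0],[0,0,0.14,0,0,0,0],[0,0,0.168,0,0,0,0],[0,0,0.196,0,0,0,0],[0,0,0.224,0,0,0,0],[0,0,0.252,0,0,0,0],[0,0,0.28,0,0,0,0]]}}

```text
time: 45.75
ee_pos: [0.5027, 0.0754, 0.221]
tool_rot: [0.0, -0.182, 0.983, 0.0]
ft_force: [-0.2, -0.8, -0.0]
grip_width: 0.0425
grip_force: 0.0
```

>>> {"op": "step_arm", "data": {"increments": [[0,0,0.024,0,0,0,0],[0,0,0.024,0,0,0,0],[0,0,0.024,0,0,-0.1,0],[0,0,0.024,0,0,-0.2,0],[0,0,0.024,0,0,-0.24,0],[0,0,0.024,0,0,-0.24,0],[0,0,0.024,0,0,-0.24,-0.48],[0,0,0.024,0,0,-0.24,-0.48],[0,0,0.024,0,0,-0.24,-0.48]]}}

```text
time: 46.88
ee_pos: [0.5027, 0.0758, 0.1496]
tool_rot: [0.0, -0.25, 0.968, -0.0]
ft_force: [-0.2, 0.2, 0.4]
grip_width: 0.022
grip_force: 0.0
```

>>> {"op": "step_arm", "data": {"increments": [[0,0,-0.0278,-0.015,0.035,0,-0.48],[0,0,-0.0556,-0.024,0.071,0,-0.48],[0,0,-0.0833,-0.027,0.109,0,-0.48],[0,0,-0.1111,-0.023,0.146,0,-0.48],[0,0,-0.1389,-0.013,0.183,0,-0.48],[0,0,-0.1667,0.004,0.217,0,-0.48],[0,0,-0.1944,0.026,0.247,0,-0.48],[0,0,-0.2222,0.053,0.273,0,-0.48],[0,0,-0.25,0.084,0.295,0,-0.48],[0,0,-0.2778,0.119,0.31,0,-0.48]]}}

```text
time: 48.12
ee_pos: [0.5379, 0.1691, 0.1492]
tool_rot: [-0.0, 0.583, 0.813, -0.0]
ft_force: [-2.5, -0.1, 1.1]
grip_width: 0.0222
grip_force: 1.5
```

>>> {"op": "step_arm", "data": {"increments": [[0,0,-0.0278,0.037,0.009,0,-0.48],[0,0,-0.0556,0.074,0.012,0,-0.48],[0,0,-0.0833,0.112,0.008,0,-0.48],[0,0,-0.1111,0.148,-0.003,0,-0.48],[0,0,-0.1389,0.182,-0.019,0,-0.48],[0,0,-0.1667,0.213,-0.041,0,-0.48],[0,0,-0.1944,0.239,-0.069,0,-0.48],[0,0,-0.2222,0.26,-0.1,0,-0.48]]}}

```text
time: 49.12
ee_pos: [0.6163, 0.1392, 0.1491]
tool_rot: [-0.001, 0.969, 0.248, 0.0]
ft_force: [-2.6, 1.6, 1.5]
grip_width: 0.0222
grip_force: 1.4
```

```bash
python3 cov.py; python3 -c "
from h import *
for a0,s,n in((29,10,10),(-71,3,10)): arc(a0,s,n)"
```

```text
[0.2216 0.2693 0.193  1.4944 0.0011 2.8621] [0.6163 0.1392 0.1491] [-2.5661  1.5591  1.4623]
205 201 -0.0577375153495768
220 206 -0.07265516467049689
240 209 -0.08433618164318836
260 207 -0.08512912138781974
290 203 -0.08405291489383741
[0, 0, -0.0278, 0.015, -0.035, 0, -0.48], [0, 0, -0.0556, 0.024, -0.071, 0, -0.48], [0, 0, -0.0833, 0.027, -0.109, 0, -0.48], [0, 0, -0.1111, 0.023, -0.146, 0, -0.48], [0, 0, -0.1389, 0.013, -0.183, 0, -0.48], [0, 0, -0.1667, -0.004, -0.217, 0, -0.48], [0, 0, -0.1944, -0.026, -0.247, 0, -0.48], [0, 0, -0.2222, -0.053, -0.273, 0, -0.48], [0, 0, -0.2500, -0.084, -0.295, 0, -0.48], [0, 0, -0.2778, -0.119, -0.310, 0, -0.48], 
[0, 0, -0.0083, -0.011, -0.003, 0, -0.48], [0, 0, -0.0167, -0.022, -0.006, 0, -0.48], [0, 0, -0.0250, -0.033, -0.009, 0, -0.48], [0, 0, -0.0333, -0.044, -0.010, 0, -0.48], [0, 0, -0.0417, -0.055, -0.011, 0, -0.48], [0, 0, -0.0500, -0.067, -0.012, 0, -0.48], [0, 0, -0.0583, -0.078, -0.012, 0, -0.48], [0, 0, -0.0667, -0.089, -0.011, 0, -0.48], [0, 0, -0.0750, -0.101, -0.010, 0, -0.48], [0, 0, -0.0833, -0.112, -0.008, 0, -0.48],
```

>>> {"op": "step_arm", "data": {"increments": [[0,0,0,0,0,0,0],[0,0,0,0,0,0.1,0],[0,0,0,0,0,0.24,0],[0,0,0.028,0,0,0.24,0],[0,0,0.056,0,0,0.24,0],[0,0,0.084,0,0,0.24,0],[0,0,0.112,0,0,0.24,0],[0,0,0.14,0,0,0.24,0],[0,0,0.168,0,0,0.24,0],[0,0,0.196,0,0,0.24,0]]}}

```text
time: 50.42
ee_pos: [0.6159, 0.1391, 0.2211]
tool_rot: [0.0, 0.642, 0.767, 0.0]
ft_force: [0.2, -0.9, -0.4]
grip_width: 0.0429
grip_force: 0.0
```

>>> {"op": "step_arm", "data": {"increments": [[0,0,0.028,0,0,0,0],[0,0,0.056,0,0,0,0],[0,0,0.084,0,0,0,0],[0,0,0.112,0,0,0,0],[0,0,0.14,0,0,0,0],[0,0,0.168,0,0,0,0],[0,0,0.196,0,0,0,0],[0,0,0.224,0,0,0,0],[0,0,0.252,0,0,0,0],[0,0,0.28,0,0,0,0]]}}

```text
time: 51.68
ee_pos: [0.6159, 0.1391, 0.2211]
tool_rot: [0.0, -0.182, 0.983, -0.0]
ft_force: [-0.0, 1.0, -0.2]
grip_width: 0.0429
grip_force: 0.0
```

>>> {"op": "step_arm", "data": {"increments": [[0,0,0.024,0,0,0,0],[0,0,0.024,0,0,0,0],[0,0,0.024,0,0,-0.1,0],[0,0,0.024,0,0,-0.2,0],[0,0,0.024,0,0,-0.24,0],[0,0,0.024,0,0,-0.24,0],[0,0,0.024,0,0,-0.24,-0.48],[0,0,0.024,0,0,-0.24,-0.48],[0,0,0.024,0,0,-0.24,-0.48]]}}

```text
time: 52.8
ee_pos: [0.6164, 0.1388, 0.1497]
tool_rot: [0.001, -0.25, 0.968, -0.0]
ft_force: [0.2, -0.3, -0.0]
grip_width: 0.0223
grip_force: 0.0
```

>>> {"op": "step_arm", "data": {"increments": [[0,0,-0.0278,0.015,-0.035,0,-0.48],[0,0,-0.0556,0.024,-0.071,0,-0.48],[0,0,-0.0833,0.027,-0.109,0,-0.48],[0,0,-0.1111,0.023,-0.146,0,-0.48],[0,0,-0.1389,0.013,-0.183,0,-0.48],[0,0,-0.1667,-0.004,-0.217,0,-0.48],[0,0,-0.1944,-0.026,-0.247,0,-0.48],[0,0,-0.2222,-0.053,-0.273,0,-0.48],[0,0,-0.25,-0.084,-0.295,0,-0.48],[0,0,-0.2778,-0.119,-0.31,0,-0.48]]}}

```text
time: 54.05
ee_pos: [0.5806, 0.0458, 0.1493]
tool_rot: [0.0, 0.583, 0.812, 0.001]
ft_force: [1.7, 3.0, 0.1]
grip_width: 0.0216
grip_force: 1.3
```

>>> {"op": "step_arm", "data": {"increments": [[0,0,-0.0083,-0.011,-0.003,0,-0.48],[0,0,-0.0167,-0.022,-0.006,0,-0.48],[0,0,-0.025,-0.033,-0.009,0,-0.48],[0,0,-0.0333,-0.044,-0.01,0,-0.48]]}}

```text
time: 54.55
ee_pos: [0.5729, 0.0447, 0.1497]
tool_rot: [0.003, 0.663, 0.749, 0.006]
ft_force: [44.2, 13.5, -18.4]
grip_width: 0.0223
grip_force: 22.8
```

```bash
python3 cov.py; python3 -c "
from h import *
arc(-83,2,10)"
```

```text
[0.0763 0.1181 0.0195 1.4593 0.0033 1.5249] [0.5729 0.0447 0.1497] [ 44.1745  13.4887 -18.423 ]
205 209 -0.0751395014492557
220 227 -0.11794575303030426
240 225 -0.11858169966961947
260 223 -0.11914713770281558
290 219 -0.11776372955496923
[0, 0, -0.0056, -0.008, -0.001, 0, -0.48], [0, 0, -0.0111, -0.015, -0.001, 0, -0.48], [0, 0, -0.0167, -0.023, -0.002, 0, -0.48], [0, 0, -0.0222, -0.030, -0.002, 0, -0.48], [0, 0, -0.0278, -0.038, -0.001, 0, -0.48], [0, 0, -0.0333, -0.045, -0.001, 0, -0.48], [0, 0, -0.0389, -0.053, -0.000, 0, -0.48], [0, 0, -0.0444, -0.060, 0.001, 0, -0.48], [0, 0, -0.0500, -0.068, 0.002, 0, -0.48], [0, 0, -0.0556, -0.075, 0.004, 0, -0.48],
```

The force jumped to 44 N with the cover edge at -118.5 mm, so the crank is at its stop. I'm backing off, releasing, and moving over the lock knob.

>>> {"op": "step_arm", "data": {"increments": [[0,0,0.011,0.016,0.002,0,-0.48],[0,0,0.011,0.016,0.002,0,0],[0,0,0.011,0.016,0.002,0,0],[0,0,0.011,0.016,0.002,0.1,0],[0,0,0.011,0.016,0.002,0.25,0],[0,0,0.03,-0.1,0.1,0.4,0],[0,0,0.055,-0.25,0.25,0.43,0],[0,0,0.08,-0.4,0.4,0.43,0],[0,0,0.105,-0.43,0.45,0.43,0],[0,0,0.13,-0.43,0.45,0.43,0]]}}

```text
time: 55.85
ee_pos: [0.4369, 0.1788, 0.2786]
tool_rot: [0.0, 0.308, 0.952, 0.0]
ft_force: [-0.2, 0.3, -0.8]
grip_width: 0.0427
grip_force: 0.0
```

>>> {"op": "step_arm", "data": {"increments": [[0,0,0.024,0,0,0,0],[0,0,0.048,0,0,0,0],[0,0,0.048,0,0,0,0],[0,0,0.048,0,0,0,0]]}}

```text
time: 56.35
ee_pos: [0.4381, 0.1776, 0.2781]
tool_rot: [0.0, 0.166, 0.986, -0.0]
ft_force: [0.4, 1.0, -0.3]
grip_width: 0.0428
grip_force: 0.0
```

```bash
python3 cov.py; python3 - <<'E'
from h import *
s=wrist(); cv2.imwrite("pics/w6.png",s['color'])
print(w2px(s,[[.444,.180,.145],[.4645,.1711,.145],[.4212,.186,.145]]))
E
```

```text
[ 0.3851 -0.0839  0.0633  1.7178 -0.0001  0.7191] [0.4381 0.1776 0.2781] [ 0.3914  1.0497 -0.292 ]
205 209 -0.0751395014492557
220 227 -0.11794575303030426
240 225 -0.11858169966961947
260 117 0.10935042911319037
[[321.42996845 245.29323683]
 [318.85626484 276.19131098]
 [318.83515759 211.11131311]]
```

View pics/w6.png

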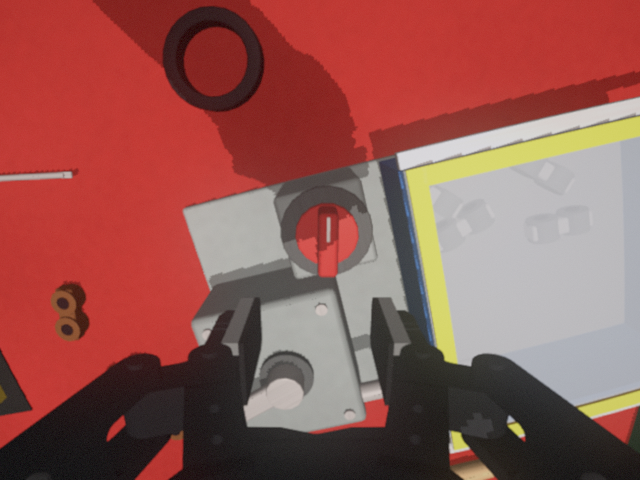

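The cover is shut, with the links visible beneath it. The lock bar's top spans (327,212) to (327,277).

```bash
python3 - <<'E'
from h import *
np.set_printoptions(precision=4,suppress=True)
s=wrist()
w=px2w(s,[(327,212),(327,277)],.145)[:,:2]; d=w[1]-w[0]
print(w,w.mean(0),np.linalg.norm(d),np.degrees(np.arctan2(d[1],d[0])))
print('disc',px2w(s,[(326,232)],.113)[0,:2])
E
```

```text
[[0.4236 0.1909]
 [0.467  0.1763]] [0.4453 0.1836] 0.04579526913275962 -18.63928559889073
disc [0.4444 0.1841]
```

>>> {"op": "step_arm", "data": {"increments": [[0,0,0,0.023,0.02,-0.1,0],[0,0,0,0.023,0.02,-0.25,0],[0,0,0,0.023,0.02,-0.38,0],[0,0,0,0.023,0.02,-0.45,0],[0,0,0,0.023,0.02,-0.473,0],[0,0,0,0.023,0.02,-0.473,0],[0,0,0,0.023,0.02,-0.473,-1],[0,0,0,0.023,0.02,-0.473,-1],[0,0,0,0.023,0.02,-0.473,-1],[0,0,0,0.023,0.02,-0.473,-1]]}}

```text
time: 57.75
ee_pos: [0.4456, 0.1838, 0.1373]
tool_rot: [0.001, 0.164, 0.986, 0.0]
ft_force: [-1.0, -2.1, 6.3]
grip_width: 0.0132
grip_force: 59.0
```

>>> {"op": "step_arm", "data": {"increments": [[0,0,-0.02,0,0,0,-1],[0,0,-0.04,0,0,0,-1],[0,0,-0.06,0,0,0,-1],[0,0,-0.08,0,0,0,-1],[0,0,-0.1,0,0,0,-1],[0,0,-0.12,0,0,0,-1],[0,0,-0.14,0,0,0,-1],[0,0,-0.16,0,0,0,-1],[0,0,-0.18,0,0,0,-1],[0,0,-0.2,0,0,0,-1]]}}

```text
time: 59.0
ee_pos: [0.4461, 0.1841, 0.1373]
tool_rot: [0.001, 0.714, 0.7, 0.001]
ft_force: [2.4, 0.8, 3.3]
grip_width: 0.0129
grip_force: 58.9
```

```bash
python3 -c "
from h import *
s=robot.read_state(); print(s['ft_torque'],s['joint_positions'],s['ft_force'],s['grip_width'])"
```

```text
[ 0.03078834 -0.33022032  0.00956601] [ 3.91456639e-01 -9.03716854e-02 -2.15169543e-01  1.44305167e+00
 -6.58279339e-05  1.98236502e+00] [2.37253005 0.83782429 3.30332537] 0.012930280969575526
```

>>> {"op": "step_arm", "data": {"increments": [[0,0,-0.01,0,0,0,-1],[0,0,-0.02,0,0,0,-1],[0,0,-0.03,0,0,0,-1],[0,0,-0.04,0,0,0,-1]]}}

```text
time: 59.5
ee_pos: [0.4462, 0.1841, 0.1373]
tool_rot: [0.001, 0.796, 0.606, 0.001]
ft_force: [2.3, -0.1, 3.5]
grip_width: 0.0129
grip_force: 58.9
```

```bash
python3 -c "
from h import *
s=robot.read_state(); print(s['ft_torque'],s['joint_positions'][5],s['ft_force'],s['joint_torque'][5])"
```

```text
[-0.01824133 -0.47435631  0.08594154] 2.2316367585937624 [ 2.29854604 -0.0530417   3.54843566] -0.7738752476871014
```

>>> {"op": "step_arm", "data": {"increments": [[0,0,-0.008,0,0,0,-1],[0,0,-0.016,0,0,0,-1],[0,0,-0.024,0,0,0,-1]]}}

```text
time: 59.88
ee_pos: [0.4462, 0.184, 0.1373]
tool_rot: [0.0, 0.839, 0.544, 0.002]
ft_force: [3.1, 0.2, 4.0]
grip_width: 0.0129
grip_force: 58.8
```

>>> {"op": "step_arm", "data": {"increments": [[0,0,-0.008,0,0,0,-1],[0,0,-0.016,0,0,0,-1]]}}

```text
time: 60.12
ee_pos: [0.4463, 0.184, 0.1373]
tool_rot: [0.0, 0.865, 0.501, 0.002]
ft_force: [3.8, 0.8, 3.5]
grip_width: 0.0129
grip_force: 58.9
```

```bash
python3 -c "
from h import *
s=robot.read_state(); print(s['ft_torque'],s['joint_positions'][5],s['ft_force'],s['joint_torque'][5])"
```

```text
[-0.10183191 -0.60617999  0.18659378] 2.4825120921766097 [3.80971616 0.84912706 3.50436012] -0.5665555223822594
```

>>> {"op": "step_arm", "data": {"increments": [[0,0,-0.008,0,0,0,-1],[0,0,-0.016,0,0,0,-1]]}}

```text
time: 60.38
ee_pos: [0.4463, 0.1841, 0.1374]
tool_rot: [0.001, 0.889, 0.459, 0.002]
ft_force: [4.1, -2.0, 5.6]
grip_width: 0.0127
grip_force: 97.5
```

>>> {"op": "step_arm", "data": {"increments": [[0,0,-0.008,0,0,0,-1],[0,0,-0.016,0,0,0,-1],[0,0,-0.016,0,0,0,-1]]}}

```text
time: 60.75
ee_pos: [0.4469, 0.1852, 0.1377]
tool_rot: [-0.0, 0.91, 0.415, 0.003]
ft_force: [6.6, 4.1, 2.7]
grip_width: 0.013
grip_force: 150.8
```

```bash
python3 -c "
from h import *
s=robot.read_state(); print(s['ft_torque'],s['joint_positions'][5],s['ft_force'],s['joint_torque'][5])"
```

```text
[ 0.99359651 -1.30770159  2.89019523] 2.6789221846907307 [6.59846914 4.06356747 2.74333918] 3.2209543883800507
```

Torque rose to 2.9 Nm after 112°, so the lock is at its end stop. I'm releasing and retreating.

>>> {"op": "step_arm", "data": {"increments": [[0,0,0,0,0,0,0],[0,0,0,0,0,0,0],[0,0,0,0,0,0,0],[0,0,0,0,0,0.15,0],[0,0,0,0,0,0.35,0],[0,0,0,0,0,0.5,0],[0,0,0,-0.2,-0.2,0.6,0],[0,0,0,-0.4,-0.4,0.6,0],[0,0,0,-0.45,-0.55,0.6,0],[0,0,0,-0.45,-0.55,0.6,0]]}}

```text
time: 62.0
ee_pos: [0.3084, 0.0173, 0.3168]
tool_rot: [0.0, 0.911, 0.412, 0.001]
ft_force: [1.3, -0.6, 0.2]
grip_width: 0.0425
grip_force: 0.0
```

```bash
python3 cov.py; python3 - <<'E'
from h import *
t=optics.snapshot("top")['color']; s=optics.snapshot("scene")['color']
a=cv2.resize(t[170:360,100:320],(400,345),interpolation=cv2.INTER_CUBIC); b=cv2.resize(t[170:360,330:550],(400,345),interpolation=cv2.INTER_CUBIC)
c=cv2.resize(s[120:300,170:400],(400,255)); d=cv2.resize(s[180:400,360:640],(400,255))
cv2.imwrite("pics/fin.png",np.vstack([np.hstack([a,b]),np.hstack([c,d])]))
E
```

```text
[ 0.0561 -0.4341 -0.1338  1.8694 -0.0002  2.3477] [0.3084 0.0173 0.3168] [ 1.312  -0.6205  0.2241]
205 209 -0.0751395014492557
220 227 -0.11794575303030426
240 225 -0.11858169966961947
260 223 -0.11914713770281558
290 219 -0.11776372955496923
```

View pics/fin.png

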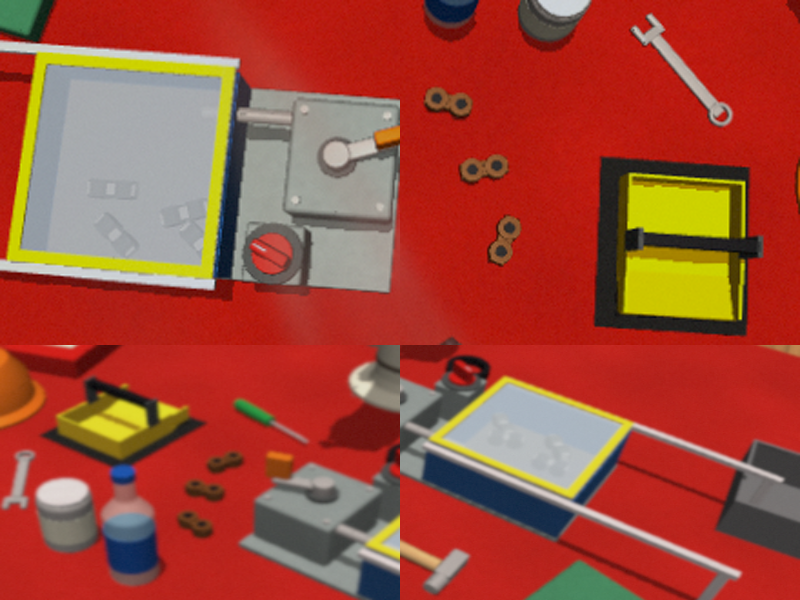

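The final picture shows the cover shut with four links under it, the lock bar turned at (271,252), the empty tote upright on its mat, and the bystanders untouched. I'm handing the job in.

```bash
python3 -c "
from bench import robot
print(robot.job_done())"
```

```text
the job is handed in; nothing more can be done
None
```

I handed the job in at about 62 s: all four links are in the tub, the empty tote is upright on its mat, and the cover was wound shut and then the lock turned, each to its stop; the hand-in returned no verdict.

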